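Load the battery charger and sort the other cells

ROBOT

A 6-joint arm with a two-finger parallel gripper is mounted at the origin on a cart in front of the work surface, level with it; the furniture and walls round the work are solid. World frame = base frame: x ahead of the robot, y to its left, z up, the work surface at z = 0. Lengths are in m, angles in rad, forces in N, time in s.
With the tool pointing down it reaches from about 0.35 to 0.925 m from the base axis. Payload 6.4 kg.
Tool frame: the origin (TCP) lies at the very end of the fingers, on their centre line; the grasp point (between the pads) lies 19 mm behind it (manip.grasp_offset is the z of the grasp point in the tool frame, in m); z points along the fingers, y is the direction in which the jaws open and shut (so a half turn about z gives the same grasp; the last joint's range is limited). The gripper opens to 85 mm and grips with 20 to 120 N. Pads are 22 mm wide; open, the fingers measure 114 mm over their backs; the gripper's body (76 mm by 85 mm) begins 54 mm behind the grasp point. The pads swing forward as they close: fully open they stand 13 mm farther back than shut.
Start: joints at [0.929, 0.245, 1.558, -0, 1.339, -0.174], TCP at [0.293, 0.58, 0.231] pointing down, gripper open.
Joint ranges: [-3.13, 3.13], [-1.02, 2.26], [0.13, 2.54], [-0.95, 4.09], [0.21, 2.88], [-2.74, 2.74]. Speed limits (rad/s): [2.57, 2.57, 3.14, 3.14, 3.14, 3.14].

INTERFACE

Orientations are given as a rotation vector (axis times angle).
In Python, from workcell import manip gives the robot as it stands. The module is installed in compiled form; this text tells all that it offers.
- The arm moves only by the shell command python3 -m creep 'ROWS' [FORCE]. ROWS is JSON, a list of rows, each a list of 3 entries, a list of its own where there are three numbers: the opening, from 0 (shut) to 1 (fully open), then the shift along the tool's x, y, z in m, then the turn, a rotation vector about the tool's x, y, z in rad. In form: [[fingers, [x, y, z], [rx, ry, rz]], ...]. A call has 1 to 8 rows; each row is the pose to reach, as a shift and turn from the pose measured when the call began, along the tool's axes at that moment; what a row does not reach only later rows make up. A row lasts 1/12 s, in which the tool goes at most 41.7 mm and 7.16 degrees, less where a joint would pass 70% of its speed; a pose out of reach is approached as far as the arm can. A call with a gripper value outside its range is refused whole. The fingers move at their own pace and stop on an object; FORCE is the grip in N (left out, the last holds). Time passes only in rows, so rows that repeat a pose let the fingers close. It gives the time, the measured TCP pose, the force and the opening at its end, in the units of the state.
- manip.read_state(): the state, without advancing time (a new reading comes with each control period).
- manip.get_image(name): name is "scene" or "side" or "wrist"; returns the picture (480x640x3 uint8, red, green, blue); there is no depth.
- manip.camera_info(name): a dict with "fx", "fy", "cx", "cy" (pixels), "T" (4x4, takes a point from camera to world coordinates). Camera axes: x right, y down, z forward; pixel columns grow to the right and rows downward; lengths in m; the calibration is good to about 2 mm. A picture is of the moment at which its call begins: read the wrist's pose just before it. camera_info takes no time and is no camera call; for the wrist camera it gives the pose at the moment of the call.
- manip.close_job(): hands the job in, once; it reports no verdict.
Trained networks look in the newest picture that a camera, given by its name, has taken for a name from the list of things; names that differ only in an ending like _2 or _b are one class to them, and where a whole thing is asked for, a point or a joint stands for the part that bears it (a point fixed in the world has none). Each returns a list of dicts, best first, with "p" (0 to 1); they miss things now and then, are a little off and sometimes report something else, mostly with a low value. They report only what shows in the picture. A call takes as long as a camera call. They do not tell look-alikes from the thing itself.
- manip.search_frame(camera, thing): "bbox" ([left, top, right, bottom] in pixels, round what is visible of it).
- manip.regions_of(camera, thing): "region" (480x640 bool, what is visible of it) and "bbox" ([left, top, right, bottom] in pixels, round what is visible of it).
The state is a dict: "t": time; "joints": joint angles; "qd": joint speeds; "tau": joint torques, N m; "eef_pos": TCP position; "orientation": TCP orientation; "contact_force": force on the tool from outside, world axes, zero at the start; "wrist_torque": the same for the moment, N m; "opening": finger opening in m.
Only numpy, scipy, OpenCV 4.12 (cv2) and the standard library are available. Lean on these libraries where they do the work, as an engineer would, in place of code of your own. Each camera call takes 0.05 s, during which the arm holds its last target.

TASK

The charger is on: first push its toggle lever over to off (towards the robot). Then put every long cell into a bay of the charging cradle, flat end against the coil spring and button end towards the fixed contact, pressed down until it lies fully home; only when all of them are in, push the lever over to on again. Put the stubby cells into the deep bin and the slim cells flat into the low tray. Leave the beaker and the little weighing bottle where they stand.

Things in the scene. Friction and masses are not known exactly. Their poses are not given: they have to be found in the camera images.
- charger: Grey battery charging cradle fixed on the bench, base plate 160 x 262 mm, 12 mm thick. Origin at bench height under the centre of the middle bay; x runs along the bays from the fixed contacts (-x) to the coil springs (+x), y to its left, z up. Three parallel bays for long cells at y = -76, 0, +76 mm. A cell is 7 mm too long to go in unless it pushes the spring back.
- bay_1 (a point): Where the centre of a seated long cell belongs in the bay at y = -76 mm: 38 mm above the bench; axes as the charger's. Each bay has two saddles (tops 24 mm above the bench, at x = -37..-23 and +23..+37 mm) with side cheeks 33 mm apart, up to 38 mm above the bench; between the saddles is room for fingers down to the base plate.
- bay_2 (a point): The same point of the middle bay, y = 0. Way in for a cell: level, or flat end lower, above the end wall; flat end against the plate, push +x, then lower; let go, and the spring pushes its button back against the end wall.
- bay_3 (a point): The same point of the left bay, y = +76 mm. The neighbouring bays are alike.
- plate_2 (a point): Middle of the spring contact plate's face in the middle bay, spring free (fixed point at x = +38 mm, 42 mm high); the other bays are alike. Plate 26 mm wide, from 24 to 60 mm above the bench; it yields along +x with 0.5 N per mm, up to 24 mm; the spring housing behind it, 60 mm high, begins at x = +68 mm.
- end_wall_2 (a point): Middle of the top inner edge of the end wall of the middle bay (fixed contact), at x = -52 mm, 41 mm above the bench; the other bays are alike. The wall is 12 mm thick and 36 mm wide; a seated cell's button bears on it.
- switch (a joint): Toggle lever of the charger: 0 = off (leaning 0.5 rad to the charger's -x), 1.0 rad = on (leaning 0.5 rad to +x). It stays where it is left; its stops are at 0 and 1.0; it starts on; about 0.06 N m of friction.
- switch_tip (a point): Centre of the lever's black ball tip, 26 mm across, on the left side of the charger (y = +128 mm, 60 mm from its pivot line; the pivot is at x = 0, y = 128 mm, 34 mm above the bench, turning about the charger's y axis).
- long_cell_1: Long cell, 28 mm in diameter, 92 mm long without the button, about 0.11 kg; white sleeve with a grey band near the button end, lies on its side, hardly rolls. Origin at its centre; its x axis runs along the cell from the small steel button (at -x, 5 mm long) to the flat end (+x), horizontal while it lies; it may be rolled about x. May be absent.
- long_cell_1_flat (a point): Centre of the flat end of long_cell_1 (46 mm from its centre).
- long_cell_2: Long cell, 28 mm in diameter, 92 mm long without the button, about 0.11 kg; white sleeve with a grey band near the button end, lies on its side, hardly rolls. Origin at its centre; its x axis runs along the cell from the small steel button (at -x, 5 mm long) to the flat end (+x), horizontal while it lies; it may be rolled about x. May be absent.
- long_cell_2_flat (a point): Centre of the flat end of long_cell_2 (46 mm from its centre).
- long_cell_3: Long cell, 28 mm in diameter, 92 mm long without the button, about 0.11 kg; white sleeve with a grey band near the button end, lies on its side, hardly rolls. Origin at its centre; its x axis runs along the cell from the small steel button (at -x, 5 mm long) to the flat end (+x), horizontal while it lies; it may be rolled about x. May be absent.
- long_cell_3_flat (a point): Centre of the flat end of long_cell_3 (46 mm from its centre).
- stub_cell_1: Stubby cell, 34 mm in diameter, 56 mm long without the button, about 0.11 kg; white sleeve with a grey band near the button end, lies on its side, hardly rolls. Origin at its centre; its x axis runs along the cell from the small steel button (at -x, 5 mm long) to the flat end (+x), horizontal while it lies; it may be rolled about x. May be absent.
- stub_cell_2: Stubby cell, 34 mm in diameter, 56 mm long without the button, about 0.11 kg; white sleeve with a grey band near the button end, lies on its side, hardly rolls. Origin at its centre; its x axis runs along the cell from the small steel button (at -x, 5 mm long) to the flat end (+x), horizontal while it lies; it may be rolled about x. May be absent.
- slim_cell_1: Slim cell, 18 mm in diameter, 68 mm long without the button, about 0.05 kg; white sleeve with a grey band near the button end, lies on its side, hardly rolls. Origin at its centre; its x axis runs along the cell from the small steel button (at -x, 5 mm long) to the flat end (+x), horizontal while it lies; it may be rolled about x. May be absent.
- slim_cell_2: Slim cell, 18 mm in diameter, 68 mm long without the button, about 0.05 kg; white sleeve with a grey band near the button end, lies on its side, hardly rolls. Origin at its centre; its x axis runs along the cell from the small steel button (at -x, 5 mm long) to the flat end (+x), horizontal while it lies; it may be rolled about x. May be absent.
- deep_bin: Deep open grey box fixed on the bench, 92 (x) x 130 (y) x 55 mm high, walls and floor 4 mm; origin under its centre at bench height, z up. For stubby cells.
- low_tray: Shallow open grey tray fixed on the bench, 88 (x) x 130 (y) x 26 mm high, walls and floor 4 mm; origin under its centre at bench height, z up. For slim cells.
- beaker: Small glass beaker, 59 x 66 x 72 mm, bystander, origin under its centre.
- weigh_bottle: Small stoppered glass weighing bottle, 39 mm across, 65 mm high, bystander, origin under its centre.
Things that resemble listed ones, but are neither listed nor needed, are in the scene too. Leave any red look-alike of the long_cell_3 alone.

How it is judged:
On the way, in this order (a step that is already met when the one before it is completed fails the run):
1. the charger's lever is pushed over to off (value of joint switch below 0.15 rad), for 0.2 s.
2. every long cell lies home in a bay of the charger, flat end against the spring (x of long_cell_1 in the frame of charger between -0.005 and 0.005 m and x of long_cell_1_flat in the frame of charger between 0.04 and 0.052 m and z of long_cell_1 in the frame of charger between 0.033 and 0.043 m and z of long_cell_1_flat in the frame of charger between 0.032 and 0.044 m and ((y of long_cell_1 in the frame of charger between -0.081 and -0.071 m and y of long_cell_1_flat in the frame of charger between -0.082 and -0.07 m) or (y of long_cell_1 in the frame of charger between -0.005 and 0.005 m and y of long_cell_1_flat in the frame of charger between -0.006 and 0.006 m) or (y of long_cell_1 in the frame of charger between 0.071 and 0.081 m and y of long_cell_1_flat in the frame of charger between 0.07 and 0.082 m)) and linear speed of each of long_cell_1, long_cell_2, long_cell_3 below 0.02 m/s and x of long_cell_2 in the frame of charger between -0.005 and 0.005 m and x of long_cell_2_flat in the frame of charger between 0.04 and 0.052 m and z of long_cell_2 in the frame of charger between 0.033 and 0.043 m and z of long_cell_2_flat in the frame of charger between 0.032 and 0.044 m and ((y of long_cell_2 in the frame of charger between -0.081 and -0.071 m and y of long_cell_2_flat in the frame of charger between -0.082 and -0.07 m) or (y of long_cell_2 in the frame of charger between -0.005 and 0.005 m and y of long_cell_2_flat in the frame of charger between -0.006 and 0.006 m) or (y of long_cell_2 in the frame of charger between 0.071 and 0.081 m and y of long_cell_2_flat in the frame of charger between 0.07 and 0.082 m)) and x of long_cell_3 in the frame of charger between -0.005 and 0.005 m and x of long_cell_3_flat in the frame of charger between 0.04 and 0.052 m and z of long_cell_3 in the frame of charger between 0.033 and 0.043 m and z of long_cell_3_flat in the frame of charger between 0.032 and 0.044 m and ((y of long_cell_3 in the frame of charger between -0.081 and -0.071 m and y of long_cell_3_flat in the frame of charger between -0.082 and -0.07 m) or (y of long_cell_3 in the frame of charger between -0.005 and 0.005 m and y of long_cell_3_flat in the frame of charger between -0.006 and 0.006 m) or (y of long_cell_3 in the frame of charger between 0.071 and 0.081 m and y of long_cell_3_flat in the frame of charger between 0.07 and 0.082 m))), for 0.3 s.
3. the charger's lever is then pushed over to on again (value of joint switch above 0.85 rad), for 0.2 s.
At the end, for the whole second after the job is handed in: Every long cell present lies in a bay, centre within 5 mm of the bay point along and across and within 5 mm in height, flat end to the spring; the lever is on (above 0.85 rad); every stubby cell lies in the deep bin and every slim cell lies in the low tray, tilted less than 0.5 rad; all at rest (all of step 2 and value of joint switch above 0.85 rad and x of stub_cell_1 in the frame of deep_bin between -0.043 and 0.043 m and y of stub_cell_1 in the frame of deep_bin between -0.062 and 0.062 m and z of each of stub_cell_1, stub_cell_2 in the frame of deep_bin below 0.062 m and linear speed of each of stub_cell_1, stub_cell_2, slim_cell_1, slim_cell_2 below 0.03 m/s and x of stub_cell_2 in the frame of deep_bin between -0.043 and 0.043 m and y of stub_cell_2 in the frame of deep_bin between -0.062 and 0.062 m and x of slim_cell_1 in the frame of low_tray between -0.041 and 0.041 m and y of slim_cell_1 in the frame of low_tray between -0.062 and 0.062 m and z of each of slim_cell_1, slim_cell_2 in the frame of low_tray below 0.036 m and x of slim_cell_2 in the frame of low_tray between -0.041 and 0.041 m and y of slim_cell_2 in the frame of low_tray between -0.062 and 0.062 m and angle between slim_cell_1's own x axis and vertical between 1.05 and 2.09 rad and angle between slim_cell_2's own x axis and vertical between 1.05 and 2.09 rad); the robot touches nothing.
It fails at once if the beaker is pushed away or knocked over (distance of beaker from where it was at the start of the episode above 0.04 m or angle between beaker's own z axis and vertical above 0.5 rad).
It fails at once if the weigh bottle is pushed away or knocked over (distance of weigh_bottle from where it was at the start of the episode above 0.04 m or angle between weigh_bottle's own z axis and vertical above 0.5 rad).
Of long_cell_1, long_cell_2, long_cell_3 only 2 to 3 are there at a start; the rules pass over those that are not, and their reading is None.
Of stub_cell_1, stub_cell_2, slim_cell_1, slim_cell_2 only 3 to 4 are there at a start; the rules pass over those that are not, and their reading is None.
At some moment in a run one of stub_cell_1, stub_cell_2, slim_cell_1, slim_cell_2 may be knocked a few centimetres aside while the robot is not near it.
Once in a run the grip may slacken for a moment while it holds something.
It also fails if it takes over 210 s, if anything falls off the work surface, if the arm or the gripper's body presses on something with over 40 N, if the wrist force passes 120 N, or if a joint passes its speed limit or range.

## Working session

There is one attempt and no reset: what is moved stays moved. The work goes in short steps, Python scripts to look and compute and a shell command to move; the robot and the scene stay as the last step left them, time stands still between calls to the robot, and variables do not carry over. Pictures are saved under pics/ and viewed, and the job is handed in when it is done.

```bash
mkdir -p pics; ls; cat > h.py <<'E'
import numpy as np, cv2
from workcell import manip
from scipy.spatial.transform import Rotation as R
def snap(cam,fn):
    im=manip.get_image(cam); cv2.imwrite('pics/'+fn,im[:,:,::-1]); return im
def ray(cam,u,v,z,info=None):
    c=info or manip.camera_info(cam); T=np.array(c['T'])
    d=T[:3,:3]@np.array([(u-c['cx'])/c['fx'],(v-c['cy'])/c['fy'],1]); o=T[:3,3]
    return o+d*(z-o[2])/d[2]
def proj(cam,p,info=None):
    c=info or manip.camera_info(cam); T=np.array(c['T'])
    q=T[:3,:3].T@(np.array(p)-T[:3,3]); return np.array([q[0]/q[2]*c['fx']+c['cx'],q[1]/q[2]*c['fy']+c['cy']])
E
python3 - <<'E'
from h import *
s=manip.read_state(); print({k:np.round(v,3) for k,v in s.items()})
for c in ['scene','side','wrist']:
    snap(c,c+'0.png'); i=manip.camera_info(c); print(c,i['fx'],i['cx'],i['cy'],np.round(i['T'],3).tolist())
    for n in ['charger','switch_tip','long_cell_1','stub_cell_1','slim_cell_1','deep_bin','low_tray','beaker','weigh_bottle']:
        print(n,[(np.round(d['bbox']).astype(int).tolist(),round(d['p'],2)) for d in manip.search_frame(c,n)])
print(manip.read_state()['t'])
E
```

```text
pics
{'t': np.float64(0.0), 'joints': array([ 0.929,  0.246,  1.559, -0.   ,  1.339, -0.174]), 'qd': array([-0.001, -0.   , -0.001,  0.001,  0.001,  0.   ]), 'tau': array([ 0.0000e+00, -4.2951e+01, -3.2613e+01, -0.0000e+00,  5.0000e-03,
        0.0000e+00]), 'eef_pos': array([0.293, 0.58 , 0.23 ]), 'orientation': array([-7.280e-01, -3.055e+00,  3.000e-03]), 'contact_force': array([-0.149, -0.594, -0.139]), 'wrist_torque': array([ 0.039,  0.046, -0.023]), 'opening': np.float64(0.085)}
scene 580.5865714323272 327.44943053527464 236.83038337041225 [[-1.0, -0.003, 0.026, 0.574], [-0.021, 0.679, -0.734, 1.25], [-0.015, -0.734, -0.679, 1.238], [0.0, 0.0, 0.0, 1.0]]
charger [([342, 173, 392, 239], 0.84)]
switch_tip [([355, 206, 371, 219], 0.59), ([340, 258, 368, 275], 0.59)]
long_cell_1 [([335, 320, 371, 346], 0.79), ([243, 252, 273, 276], 0.52), ([340, 259, 372, 272], 0.5)]
stub_cell_1 []
slim_cell_1 [([378, 281, 400, 293], 0.62), ([384, 302, 409, 318], 0.56), ([342, 172, 398, 238], 0.28)]
deep_bin [([296, 246, 328, 290], 0.58)]
low_tray [([296, 294, 327, 339], 0.58)]
beaker [([359, 347, 3
[... 505 characters left out ...]
8, 284, 334], 0.6), ([324, 286, 464, 384], 0.59), ([350, 287, 361, 314], 0.53)]
slim_cell_1 [([192, 294, 224, 312], 0.81), ([230, 300, 252, 322], 0.76)]
deep_bin [([269, 223, 330, 272], 0.8)]
low_tray [([212, 220, 270, 256], 0.75)]
beaker [([135, 228, 160, 264], 0.57), ([264, 307, 281, 334], 0.53)]
weigh_bottle [([458, 373, 480, 401], 0.91), ([175, 250, 215, 266], 0.53)]
wrist 411.8037711140425 314.55755968148725 249.5254221569907 [[0.451, 0.853, 0.262, 0.226], [0.893, -0.431, -0.132, 0.613], [0.0, 0.293, -0.956, 0.375], [0.0, 0.0, 0.0, 1.0]]
charger []
switch_tip []
long_cell_1 []
stub_cell_1 []
slim_cell_1 []
deep_bin []
low_tray []
beaker [([249, 432, 294, 451], 0.73)]
weigh_bottle []
1.5
```

View pics/scene0.png

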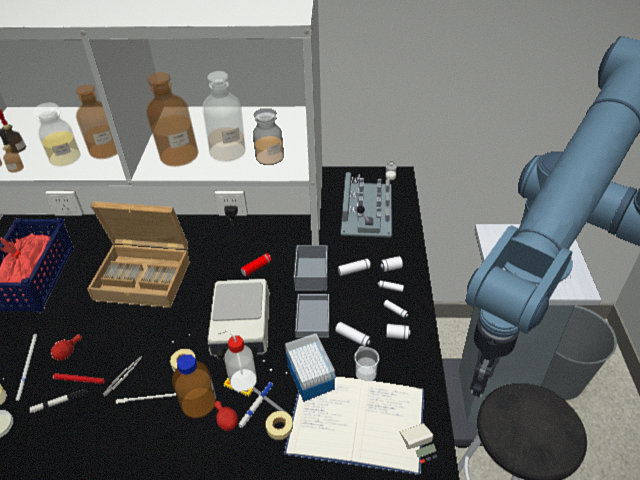

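View pics/side0.png

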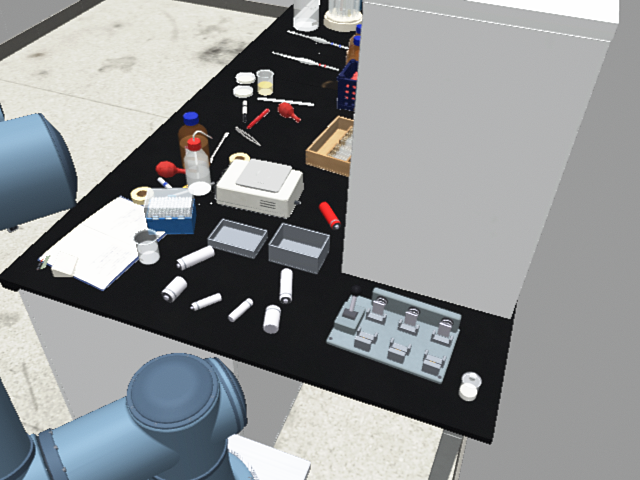

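View pics/wrist0.png

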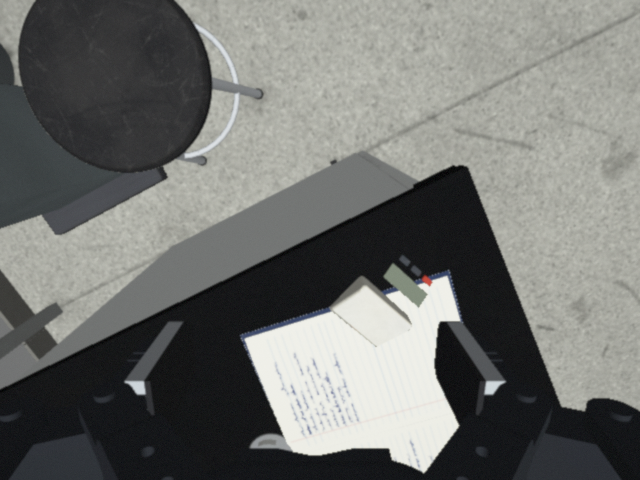

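```bash
python3 - <<'E'
import cv2
a=cv2.imread('pics/scene0.png')[150:390,220:440]; cv2.imwrite('pics/scene0c.png',cv2.resize(a,None,fx=2.5,fy=2.5,interpolation=2)[:600])
a=cv2.imread('pics/side0.png')[195:405,120:480]; cv2.imwrite('pics/side0c.png',cv2.resize(a,None,fx=2.2,fy=2.2,interpolation=2))
E
```

```text
(no output)
```

View pics/scene0c.png

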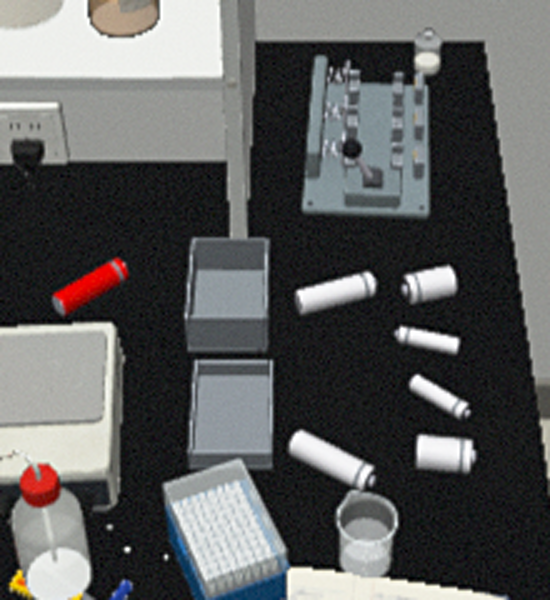

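View pics/side0c.png

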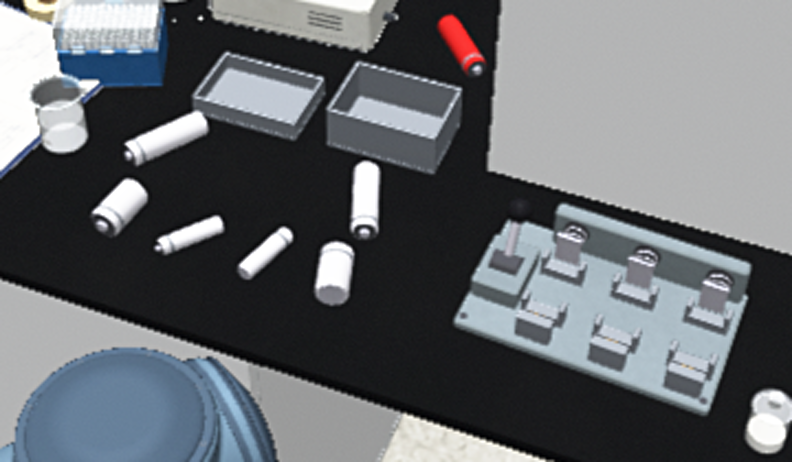

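```bash
python3 - <<'E'
from h import *
def tri(a,b):
    # a scene px, b side px -> least squares point
    A=[];B=[]
    for cam,(u,v) in (('scene',a),('side',b)):
        c=manip.camera_info(cam);T=np.array(c['T']);d=T[:3,:3]@np.array([(u-c['cx'])/c['fx'],(v-c['cy'])/c['fy'],1]);d/=np.linalg.norm(d)
        P=np.eye(3)-np.outer(d,d);A.append(P);B.append(P@T[:3,3])
    x=np.linalg.lstsq(np.vstack(A),np.hstack(B),rcond=None)[0]
    return np.round(x,3)
S=lambda x,y:(220+x/2.5,150+y/2.5)
D=lambda x,y:(120+x/2.2,195+y/2.2)
print('tip',tri(S(351,149),D(519,208)))
print('corner near-left',tri(S(430,215),D(456,316)), 'far -right? corner near right', tri(S(428,84),D(712,408)))
print('far left', tri(S(303,213),D(500,228)))
for n,p in dict(L1=(336,292),L2=(333,460),S1=(430,285),S2=(445,454),s1=(428,340),s2=(440,396),red=(91,287)).items():
    print(n,np.round(ray('scene',*S(*p),0.014),3))
for n,p in dict(L1=(366,200),L2=(165,138),S1=(334,273),S2=(119,207),s1=(266,253),s2=(189,235)).items():
    print(n,np.round(ray('side',*D(*p),0.014),3))
print('beaker',np.round(ray('scene',*S(367,570),0.0),3),np.round(ray('side',*D(66,150),0.0),3))
print('bottle',np.round(ray('scene',*S(428,72),0.0),3),np.round(ray('side',*D(767,448),0.0),3))
print('bin corners top .055',[np.round(ray('scene',*S(*p),0.055),3)[:2] for p in [(190,240),(269,240),(187,345),(268,345)]])
print('tray corners top .026',[np.round(ray('scene',*S(*p),0.026),3)[:2] for p in [(194,361),(271,361),(189,462),(273,462)]])
print('wall corner', np.round(ray('scene',*S(238,238),0),3), np.round(ray('side',342,272,0),3),np.round(ray('side',512,316,0),3))
print('bench edge', np.round(ray('scene',*S(550,430),0),3),np.round(ray('side',490,440,0),3))
E
```

```text
tip [ 0.521 -0.122  0.086]
corner near-left [ 0.424 -0.09   0.009] far -right? corner near right [ 0.409 -0.353  0.011]
far left [ 0.576 -0.095 -0.002]
L1 [0.538 0.056 0.014]
L2 [0.544 0.303 0.014]
S1 [0.427 0.044 0.014]
S2 [0.426 0.294 0.014]
s1 [0.435 0.132 0.014]
s2 [0.426 0.214 0.014]
red [0.828 0.05  0.014]
L1 [0.543 0.05  0.014]
L2 [0.549 0.298 0.014]
S1 [0.434 0.041 0.014]
S2 [0.435 0.292 0.014]
s1 [0.433 0.117 0.014]
s2 [0.426 0.203 0.014]
beaker [0.512 0.428 0.   ] [0.502 0.401 0.   ]
bottle [ 0.403 -0.389  0.   ] [ 0.398 -0.413  0.   ]
bin corners top .055 [array([0.71 , 0.012]), array([0.617, 0.011]), array([0.704, 0.179]), array([0.615, 0.178])]
tray corners top .026 [array([0.697, 0.176]), array([0.612, 0.175]), array([0.694, 0.316]), array([0.607, 0.315])]
wall corner [ 0.658 -0.05   0.   ] [ 0.652 -0.054  0.   ] [ 0.662 -0.468  0.   ]
bench edge [0.309 0.249 0.   ] [ 0.318 -0.468  0.   ]
```

```bash
cat >> h.py <<'E'
def go(x,y,z,alpha=None,tilt=0.0):
    """alpha: world angle (deg) of jaw axis mod 180; prints shift & turn in tool axes. tilt: extra rot about tool y (deg) afterwards"""
    s=manip.read_state(); p=np.array(s['eef_pos']); Rt=R.from_rotvec(s['orientation'])
    sh=Rt.inv().apply(np.array([x,y,z])-p)
    a0=np.degrees(np.arctan2(*Rt.as_matrix()[[1,0],1]))
    best=None
    if alpha is None: alpha=a0
    for k in range(-2,3):
        a=np.radians(alpha+180*k); yv=np.array([np.cos(a),np.sin(a),0]); zv=np.array([0,0,-1.]); xv=np.cross(yv,zv)
        Rg=R.from_matrix(np.c_[xv,yv,zv])*R.from_euler('y',tilt,degrees=True); rv=(Rt.inv()*Rg).as_rotvec()
        j6=s['joints'][5]-( (alpha+180*k-a0+180)%360-180)*np.pi/180
        c=np.linalg.norm(rv)+ (100 if abs(j6)>2.6 else 0)
        if best is None or c<best[0]: best=(c,rv,j6)
    n=max(np.linalg.norm(sh)/.0417,np.degrees(np.linalg.norm(best[1]))/7.16)
    print('shift',np.round(sh,4).tolist(),'turn',np.round(best[1],3).tolist(),'rows~%.1f'%n,'| at',np.round(p,4),'a0 %.1f'%a0,'j6->%.2f'%best[2],'t%.1f'%s['t'])
def st():
    s=manip.read_state(); print('t%.2f'%s['t'],'p',np.round(s['eef_pos'],4),'F',np.round(s['contact_force'],1),'op %.4f'%s['opening'])
E
python3 -c "
from h import *
go(0.42,-0.17,0.33,90)
s=manip.read_state();i=manip.camera_info('wrist');Rt=R.from_rotvec(s['orientation']);print(Rt.inv().apply(np.array(i['T'])[:3,3]-s['eef_pos']),(Rt.inv().as_matrix()@np.array(i['T'])[:3,:3]).round(3))"
```

```text
shift [-0.4515, -0.6124, -0.0987] turn [-0.0, -0.0, -0.468] rows~18.4 | at [0.2931 0.5802 0.2313] a0 63.2 j6->-0.64 t1.5
[ 0.07480901 -0.00094348 -0.14343256] [[ 0.    -0.956 -0.293]
 [ 1.     0.     0.   ]
 [-0.    -0.293  0.956]]
```

```bash
python3 -m creep '[[1,[-0.2,-0.26,-0.1],[0,0,-0.468]],[1,[-0.2,-0.26,-0.1],[0,0,-0.468]],[1,[-0.2,-0.26,-0.1],[0,0,-0.468]],[1,[-0.2,-0.26,-0.1],[0,0,-0.468]],[1,[-0.2,-0.26,-0.1],[0,0,-0.468]],[1,[-0.2,-0.26,-0.1],[0,0,-0.468]],[1,[-0.2,-0.26,-0.1],[0,0,-0.468]],[1,[-0.2,-0.26,-0.1],[0,0,-0.468]]]'
python3 -c "
from h import *
go(0.40,-0.17,0.33,90)"
```

```text
t: 2.17
eef_pos: [0.3524, 0.2653, 0.3292]
orientation: [-0.002, 3.141, 0.0]
contact_force: [1.6, -0.4, -0.2]
opening: 0.0852
shift [-0.0472, -0.4353, -0.0008] turn [0.0, 0.001, 0.001] rows~10.5 | at [0.3524 0.2653 0.3292] a0 90.1 j6->-1.18 t2.2
```

```bash
python3 -c "
from h import *
snap('wrist','w1.png')
for n in ['long_cell_1','stub_cell_1','slim_cell_1','deep_bin','low_tray','beaker']:
        print(n,[(np.round(d['bbox']).astype(int).tolist(),round(d['p'],2)) for d in manip.search_frame('wrist',n)])
import json;i=manip.camera_info('wrist');json.dump({k:np.array(v).tolist() for k,v in i.items()},open('w1.json','w'))"

```

```text
long_cell_1 [([311, 315, 372, 387], 0.66)]
stub_cell_1 [([98, 234, 146, 290], 0.94), ([318, 233, 360, 288], 0.88), ([314, 313, 371, 383], 0.58), ([181, 234, 209, 292], 0.55)]
slim_cell_1 [([243, 232, 288, 284], 0.89), ([183, 236, 207, 292], 0.77), ([0, 251, 36, 370], 0.38)]
deep_bin [([171, 390, 220, 473], 0.64)]
low_tray [([241, 385, 340, 454], 0.59)]
beaker [([413, 303, 457, 370], 0.93), ([237, 383, 343, 453], 0.58)]
```

View pics/w1.png

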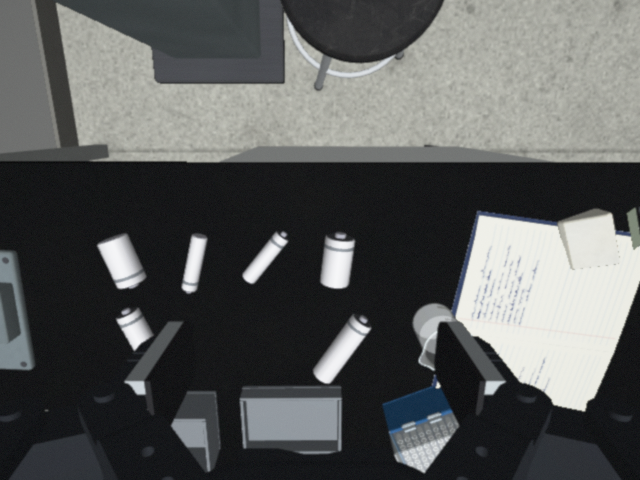

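```bash
python3 -m creep '[[1,[-0.03,-0.3,0],[0,0,0]],[1,[-0.03,-0.3,0],[0,0,0]],[1,[-0.03,-0.3,0],[0,0,0]],[1,[-0.03,-0.3,0],[0,0,0]],[1,[-0.03,-0.3,0],[0,0,0]],[1,[-0.03,-0.3,0],[0,0,0]],[1,[-0.03,-0.3,0],[0,0,0]],[1,[-0.03,-0.3,0],[0,0,0]]]'
python3 -m creep '[[1,[-0.02,-0.13,0],[0,0,0]],[1,[-0.02,-0.13,0],[0,0,0]],[1,[-0.02,-0.13,0],[0,0,0]],[1,[-0.02,-0.13,0],[0,0,0]],[1,[-0.02,-0.13,0],[0,0,0]]]'
python3 -c "
from h import *
st()
snap('wrist','w2.png')
for n in ['charger','switch_tip','weigh_bottle']:
        print(n,[(np.round(d['bbox']).astype(int).tolist(),round(d['p'],2)) for d in manip.search_frame('wrist',n)])
import json;i=manip.camera_info('wrist');json.dump({k:np.array(v).tolist() for k,v in i.items()},open('w2.json','w'))"
```

```text
t: 3.18
eef_pos: [0.3829, -0.0357, 0.3271]
orientation: [-0.004, -3.138, 0.002]
contact_force: [-0.6, 0.6, -0.2]
opening: 0.0853
t: 3.6
eef_pos: [0.4031, -0.1668, 0.3261]
orientation: [-0.006, -3.136, -0.001]
contact_force: [1.0, 0.7, -0.0]
opening: 0.0855
t3.60 p [ 0.4031 -0.1668  0.3261] F [ 1.   0.7 -0. ] op 0.0855
charger [([147, 200, 382, 354], 0.85)]
switch_tip [([345, 288, 370, 336], 0.79)]
weigh_bottle [([66, 180, 121, 226], 0.68), ([145, 197, 382, 356], 0.37)]
```

View pics/w2.png

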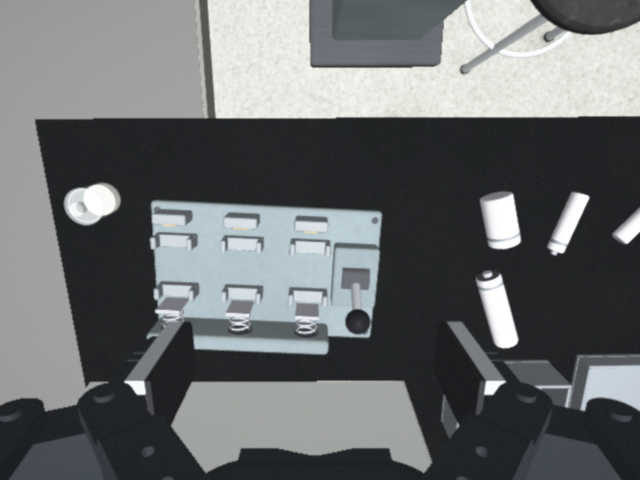

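```bash
python3 - <<'E'
import cv2
a=cv2.imread('pics/w2.png')[185:365,135:395]; cv2.imwrite('pics/w2c.png',cv2.resize(a,None,fx=3,fy=3,interpolation=2))
E
```

```text
(no output)
```

View pics/w2c.png

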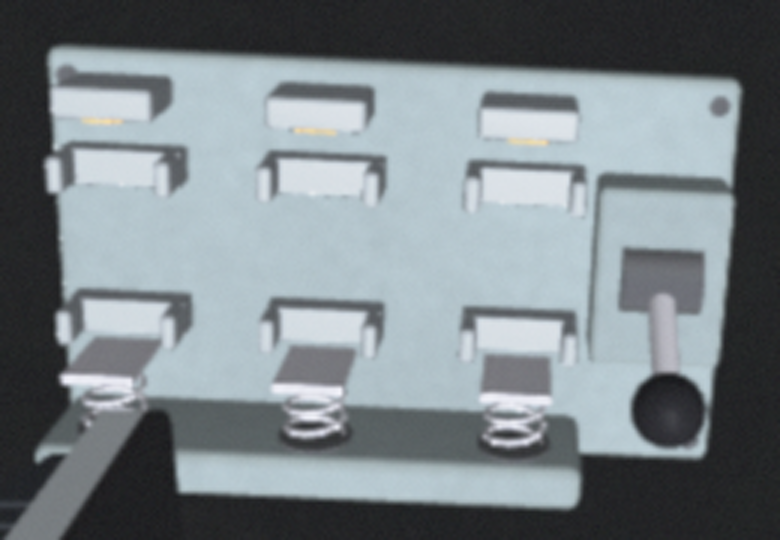

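```bash
cat > fit.py <<'E'
from h import *
import json
from scipy.optimize import least_squares
i=json.load(open('w2.json'))
F=[((-52,0,41),(316,131)),((-52,-76,41),(104,122)),((-52,76,41),(528,139)),((28.8,128,86.7),(668,410)),((38,0,60),(312,385)),((38,-76,60),(100,379)),((38,76,60),(516,396))]
def res(q):
    x,y,p=q; out=[]
    for P,c in F:
        P=np.array(P)/1000; w=[x+np.cos(p)*P[0]-np.sin(p)*P[1],y+np.sin(p)*P[0]+np.cos(p)*P[1],P[2]]
        out.append(proj('w',w,i)-np.array([c[0]/3+135,c[1]/3+185]))
    return np.array(out).ravel()
r=least_squares(res,[0.485,-0.248,-0.05]); print(r.x.round(4)); print(r.fun.reshape(-1,2).round(1))
x,y,p=r.x
def c2w(P): return np.array([x+np.cos(p)*P[0]-np.sin(p)*P[1],y+np.sin(p)*P[0]+np.cos(p)*P[1],P[2]])
print('tip',c2w((.0288,.128,.0867)), 'pivot',c2w((0,.128,.034)))
for c in('scene','side'): print(c,proj(c,c2w((.0288,.128,.0867))),proj(c,c2w((-.052,0,.041))))
E
python3 fit.py
```

```text
[ 0.4875 -0.2468 -0.0428]
[[ 0.1  0.5]
 [-0.2  0.5]
 [ 0.1  0.9]
 [ 0.3 -0.2]
 [-0.9 -0. ]
 [ 0.  -0.8]
 [ 0.6 -0.9]]
tip [ 0.52179845 -0.12013497  0.0867    ] pivot [ 0.49302482 -0.11890289  0.034     ]
scene [359.29954976 209.16139608] [384.54999017 195.46985476]
side [353.87209298 290.08740345] [396.03954696 348.27942677]
```

```bash
python3 -c "
from h import *
go(0.56,-0.121,0.15,88)"
```

```text
shift [-0.1577, 0.0431, 0.1765] turn [-0.001, -0.003, 0.035] rows~5.8 | at [ 0.4029 -0.1641  0.327 ] a0 90.0 j6->-2.18 t3.8
```

```bash
python3 -m creep '[[0,[-0.158,0.043,0.09],[0,0,0.03]],[0,[-0.158,0.043,0.09],[0,0,0.03]],[0,[-0.158,0.043,0.13],[0,0,0.03]],[0,[-0.158,0.043,0.15],[0,0,0.03]],[0,[-0.158,0.043,0.176],[0,0,0.03]],[0,[-0.158,0.043,0.176],[0,0,0.03]],[0,[-0.158,0.043,0.176],[0,0,0.03]],[0,[-0.158,0.043,0.176],[0,0,0.03]]]'
python3 -c "
from h import *
go(0.56,-0.121,0.07,88);snap('wrist','w3.png')"
```

```text
t: 4.47
eef_pos: [0.559, -0.1185, 0.1478]
orientation: [-0.041, -3.132, -0.003]
contact_force: [-0.6, -0.1, 0.1]
opening: -0.0002
shift [-0.0017, -0.0026, 0.0778] turn [0.001, -0.009, 0.009] rows~1.9 | at [ 0.559  -0.1185  0.1478] a0 88.5 j6->-1.94 t4.5
```

View pics/w3.png

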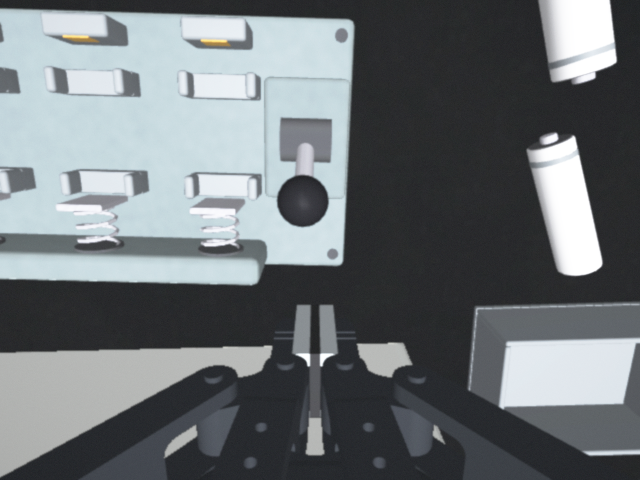

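```bash
python3 -m creep '[[0,[-0.002,-0.002,0.04],[0,-0.009,0]],[0,[-0.002,-0.002,0.078],[0,-0.009,0]],[0,[-0.002,-0.002,0.078],[0,-0.009,0]],[0,[0.02,-0.002,0.078],[0,-0.009,0]],[0,[0.04,-0.002,0.078],[0,-0.009,0]],[0,[0.055,-0.002,0.078],[0,-0.009,0]],[0,[0.065,-0.002,0.078],[0,-0.009,0]],[0,[0.07,-0.002,0.078],[0,-0.009,0]]]'
python3 -c "
from h import *
st();snap('side','s4.png');snap('wrist','w4.png')"
```

```text
t: 5.18
eef_pos: [0.4909, -0.1206, 0.0766]
orientation: [0.043, 3.131, -0.005]
contact_force: [0.8, 0.8, -0.1]
opening: -0.0003
t5.18 p [ 0.4909 -0.1206  0.0766] F [ 0.8  0.8 -0.1] op -0.0003
```

View pics/w4.png

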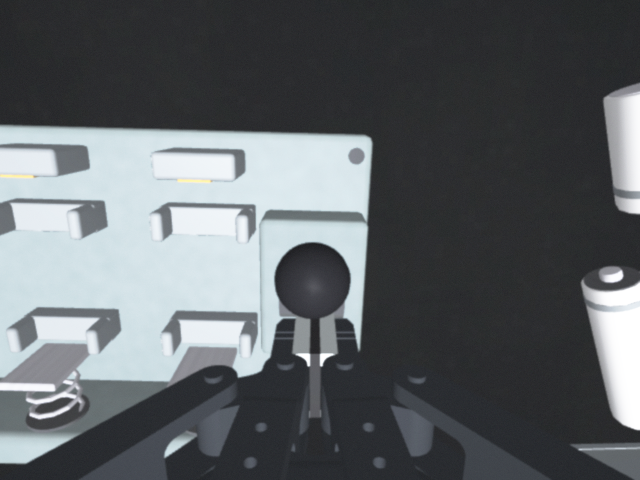

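```bash
python3 -m creep '[[0,[0.003,0,0],[0,0,0]],[0,[0.006,0,0],[0,0,0]],[0,[0.006,0,0],[0,0,0]],[0,[0.006,0,0],[0,0,0]]]'
python3 -c "
from h import *
i=manip.camera_info('wrist')
for a in (-.5,-.35,-.2):print(a,proj('wrist',[0.493+.06*np.sin(a),-.119,.034+.06*np.cos(a)]))
snap('wrist','w5.png');go(0.45,-0.1,0.16,88)"
```

```text
t: 5.62
eef_pos: [0.4876, -0.1208, 0.0767]
orientation: [0.044, 3.126, -0.005]
contact_force: [8.1, 1.0, -2.2]
opening: 0.0002
-0.5 [319.7774651 280.1605837]
-0.35 [320.44208745 306.37948372]
-0.2 [321.10329333 332.32350091]
shift [0.0369, 0.0194, -0.084] turn [-0.003, 0.016, 0.007] rows~2.2 | at [ 0.4876 -0.1208  0.0767] a0 88.4 j6->-2.01 t5.7
```

View pics/w5.png

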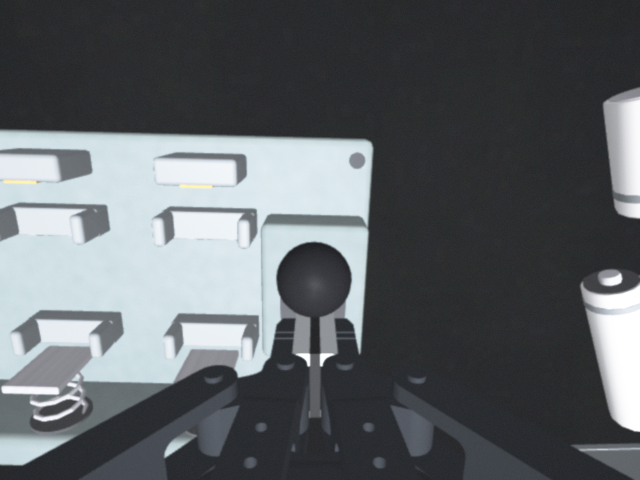

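```bash
python3 -m creep '[[0.8,[0.0,0,-0.04],[0,0,0]],[0.8,[0.0,0.02,-0.08],[0,0,0]],[0.8,[0,0.05,-0.09],[0,0,0]],[0.8,[-0.04,0.09,-0.12],[0,0,0]],[0.8,[-0.04,0.13,-0.12],[0,0,0]],[0.8,[-0.04,0.17,-0.12],[0,0,0]],[0.8,[-0.04,0.17,-0.12],[0,0,0]],[0.8,[-0.04,0.17,-0.12],[0,0,0]]]'
cat >> h.py <<'E'
def cell(name='long_cell_1',r=0.014,cam='wrist',fn=None,show=False):
    """snap, find white blob by network regions, min-area rect of silhouette -> world axis"""
    im=snap(cam,fn); info=manip.camera_info(cam)
    for d in manip.regions_of(cam,name):
        m=d['region'].astype(np.uint8); pts=cv2.findNonZero(m)
        (c,sz,an)=cv2.minAreaRect(pts); box=cv2.boxPoints((c,sz,an))
        e=[np.linalg.norm(box[0]-box[1]),np.linalg.norm(box[1]-box[2])]
        ends=((box[0]+box[1])/2,(box[2]+box[3])/2) if e[0]<e[1] else ((box[1]+box[2])/2,(box[3]+box[0])/2)
        W=[ray(cam,*q,r,info) for q in ends]; v=W[1]-W[0]
        print(name,'p%.2f'%d['p'],'px',np.round(c),'ends',np.round(ends).tolist(),'ctr',np.round((W[0]+W[1])/2,4),'len %.3f'%np.linalg.norm(v),'axis deg %.1f'%np.degrees(np.arctan2(v[1],v[0])))
    return im
E
python3 -c "
from h import *
st();cell(fn='w6.png')"
```

```text
t: 6.33
eef_pos: [0.5308, 0.0514, 0.1972]
orientation: [0.036, 3.126, -0.005]
contact_force: [-0.2, 0.4, -0.7]
opening: 0.0683
t6.33 p [0.5308 0.0514 0.1972] F [-0.2  0.4 -0.7] op 0.0683
long_cell_1 p0.96 px [316. 227.] ends [[293.0, 171.0], [339.0, 283.0]] ctr [0.5413 0.0501 0.014 ] len 0.102 axis deg 20.6
long_cell_1 p0.89 px [617. 234.] ends [[653.0, 190.0], [580.0, 278.0]] ctr [0.5521 0.2942 0.014 ] len 0.086 axis deg -31.2
```

View pics/w6.png

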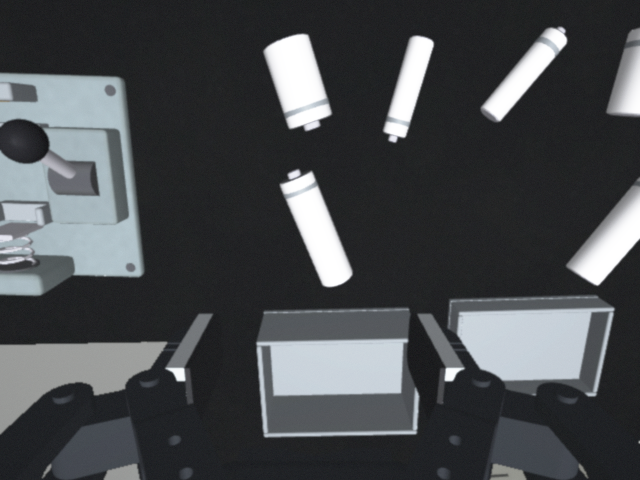

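```bash
python3 -c "
from h import *
go(0.5425,0.0508,0.10,110.6)"
```

```text
shift [-0.0105, 0.0028, 0.0968] turn [-0.007, 0.014, -0.386] rows~3.1 | at [0.5305 0.0487 0.1966] a0 88.5 j6->-2.05 t6.4
```

```bash
python3 -m creep '[[0.6,[-0.01,0.003,0.03],[-0.007,0.014,-0.386]],[0.6,[-0.01,0.003,0.06],[-0.007,0.014,-0.386]],[0.6,[-0.01,0.003,0.09],[-0.007,0.014,-0.386]],[0.6,[-0.01,0.003,0.09],[-0.007,0.014,-0.386]],[0.6,[-0.01,0.003,0.09],[-0.007,0.014,-0.386]],[0.6,[-0.01,0.003,0.09],[-0.007,0.014,-0.386]]]'
python3 -c "
from h import *
st();cell(fn='w7.png');st();go(0.5425,0.0508,0.004,110.6)"
```

```text
t: 6.93
eef_pos: [0.5429, 0.0501, 0.1083]
orientation: [-0.555, 3.09, -0.001]
contact_force: [-1.1, -0.5, 0.3]
opening: 0.0512
t6.93 p [0.5429 0.0501 0.1083] F [-1.1 -0.5  0.3] op 0.0512
long_cell_1 p0.84 px [318. 248.] ends [[318.0, 165.0], [318.0, 331.0]] ctr [0.5431 0.052  0.014 ] len 0.105 axis deg 20.6
long_cell_1 p0.63 px [623. 405.] ends [[651.0, 389.0], [595.0, 421.0]] ctr [0.5725 0.2857 0.014 ] len 0.041 axis deg -31.3
t7.03 p [0.5435 0.0504 0.1093] F [0.3 0.1 0.8] op 0.0515
shift [0.0012, 0.0009, 0.1053] turn [-0.002, 0.004, -0.002] rows~2.5 | at [0.5435 0.0504 0.1093] a0 110.5 j6->-2.05 t7.0
```

View pics/w7.png

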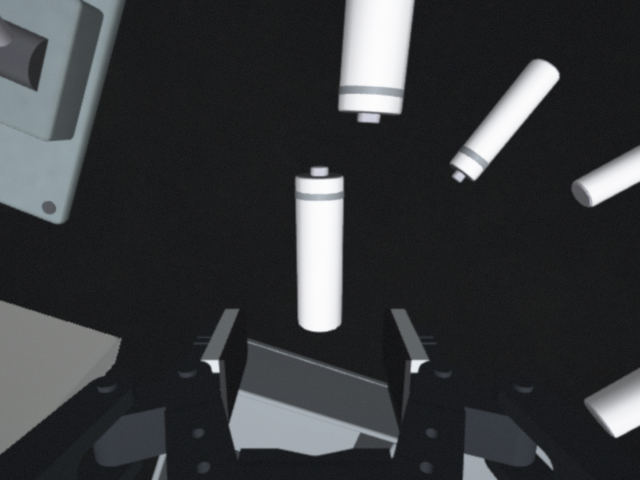

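```bash
python3 -m creep '[[0.6,[0.001,0.0005,0.04],[0,0,0]],[0.6,[0.001,0.0005,0.08],[0,0,0]],[0.6,[0.001,0.0005,0.105],[0,0,0]],[0.6,[0.001,0.0005,0.105],[0,0,0]],[0.1,[0.001,0.0005,0.105],[0,0,0]],[0.1,[0.001,0.0005,0.105],[0,0,0]],[0.1,[0.001,0.0005,0.105],[0,0,0]],[0.1,[0.001,0.0005,0.105],[0,0,0]]]' 70
python3 -c "
from h import *
st();go(0.5,-0.05,0.2,87.5)"
```

```text
t: 7.7
eef_pos: [0.5454, 0.0502, 0.0073]
orientation: [-0.556, 3.082, -0.004]
contact_force: [0.0, 0.7, 6.3]
opening: 0.0265
t7.70 p [0.5454 0.0502 0.0073] F [0.  0.7 6.3] op 0.0265
shift [0.0758, -0.0789, -0.1931] turn [-0.002, 0.01, 0.401] rows~5.3 | at [0.5454 0.0502 0.0073] a0 110.5 j6->-1.64 t7.7
```

```bash
python3 -m creep '[[0.1,[0,0,-0.04],[0,0,0]],[0.1,[0,0,-0.08],[0,0,0]],[0.1,[0.076,-0.079,-0.12],[0,0,0.4]],[0.1,[0.076,-0.079,-0.16],[0,0,0.4]],[0.1,[0.076,-0.079,-0.193],[0,0.01,0.4]],[0.1,[0.076,-0.079,-0.193],[0,0.01,0.4]],[0.1,[0.076,-0.079,-0.193],[0,0.01,0.4]],[0.1,[0.076,-0.079,-0.193],[0,0.01,0.4]]]'
python3 -c "
from h import *
cell(fn='w8.png');st();go(0.485,-0.171,0.13,87.5)"
```

```text
t: 8.37
eef_pos: [0.5014, -0.0515, 0.2037]
orientation: [0.07, 3.133, -0.007]
contact_force: [-1.1, 0.2, -1.0]
opening: 0.0258
long_cell_1 p0.86 px [316. 322.] ends [[316.0, 191.0], [316.0, 454.0]] ctr [ 0.6085 -0.0556  0.014 ] len 0.262 axis deg -2.4
t8.47 p [ 0.4994 -0.0498  0.1997] F [-0.1  0.5 -1.7] op 0.0257
shift [0.0092, -0.1215, 0.0699] turn [-0.002, -0.0, 0.001] rows~3.4 | at [ 0.4994 -0.0498  0.1997] a0 87.5 j6->-1.85 t8.5
```

View pics/w8.png

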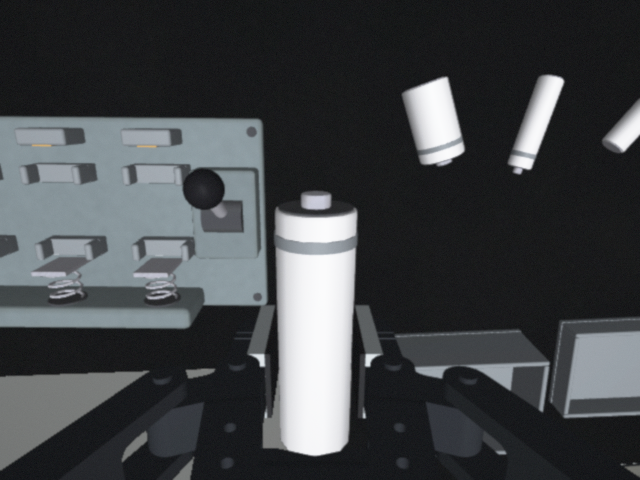

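```bash
cat > held.py <<'E'
from h import *
import sys
from scipy.optimize import least_squares
# args: v of button tip centre, v of flat top rim, h
c=np.array([0.0748,-0.0009,-0.1434]); M=np.array([[0,-.956,-.293],[1,0,0],[0,-.293,.956]])
i=manip.camera_info('wrist')
def px(p):
    q=M.T@(np.array(p)-c); return np.array([q[0]/q[2]*i['fx']+i['cx'],q[1]/q[2]*i['fy']+i['cy']])
if __name__=='__main__':
  vb,vf=float(sys.argv[1]),float(sys.argv[2]);
  for h in (0.005,0.007,0.009,.011):
    def res(q):
        d,t=q # d centre offset tool x, t pitch: + = flat end lower(towards +z tool)
        ax=np.array([np.cos(t),0,-np.sin(t)]); up=np.array([-np.sin(t),0,-np.cos(t)])
        C=np.array([d,0,-h]); return [px(C+.051*ax)[1]-vb, px(C-.046*ax+.014*up)[1]-vf]
    r=least_squares(res,[0,0]); print(h,'d',r.x[0].round(4),'pitch deg',np.degrees(r.x[1]).round(1))
E
python3 held.py 199 452
```

```text
0.005 d 0.0005 pitch deg 6.0
0.007 d 0.0013 pitch deg 7.7
0.009 d 0.0021 pitch deg 9.3
0.011 d 0.003 pitch deg 10.9
```

```bash
python3 - <<'E'
from h import *
im=snap('side','s9.png'); c=proj('side',[0.5,-0.05,0.2]); print(c)
x,y=int(c[0]),int(c[1]); a=im[y-75:y+75,x-100:x+100,::-1]; cv2.imwrite('pics/s9c.png',cv2.resize(a,None,fx=4,fy=4,interpolation=2))
from held import px
for t in (0,4,8):
    t=np.radians(t);d=0.001;h=.007;ax=np.array([np.cos(t),0,-np.sin(t)]); up=np.array([-np.sin(t),0,-np.cos(t)]);C=np.array([d,0,-h])
    print(px(C+.051*ax),px(C+.046*ax+.014*up),px(C-.046*ax+.014*up))
s=manip.read_state();Rt=R.from_rotvec(s['orientation'])
for t in (0,8):
  t=np.radians(t);ax=np.array([np.cos(t),0,-np.sin(t)]); C=np.array([d,0,-h])
  for k in(.046,-.046):
    print('side',t,proj('side',s['eef_pos']+Rt.apply(C+k*ax)),(proj('side',s['eef_pos']+Rt.apply(C+k*ax))-[x-100,y-75])*4)
E
```

```text
[322.65555529 250.36408525]
[317.26128479 194.94502289] [317.51876123 218.9710865 ] [316.99401529 462.48680248]
[317.32931857 197.14761197] [317.58444631 224.92197779] [316.94146017 457.56557617]
[317.39892035 200.23019392] [317.64939027 231.7993351 ] [316.89137124 452.26784851]
side 0.0 [313.64183472 262.59543649] [366.56733888 350.38174595]
side 0.0 [330.34373709 235.69064579] [433.37494838 242.76258317]
side 0.13962634015954636 [313.81221777 260.1626113 ] [367.24887106 340.6504452 ]
side 0.13962634015954636 [330.13252876 238.07313924] [432.53011506 252.29255695]
```

View pics/s9c.png

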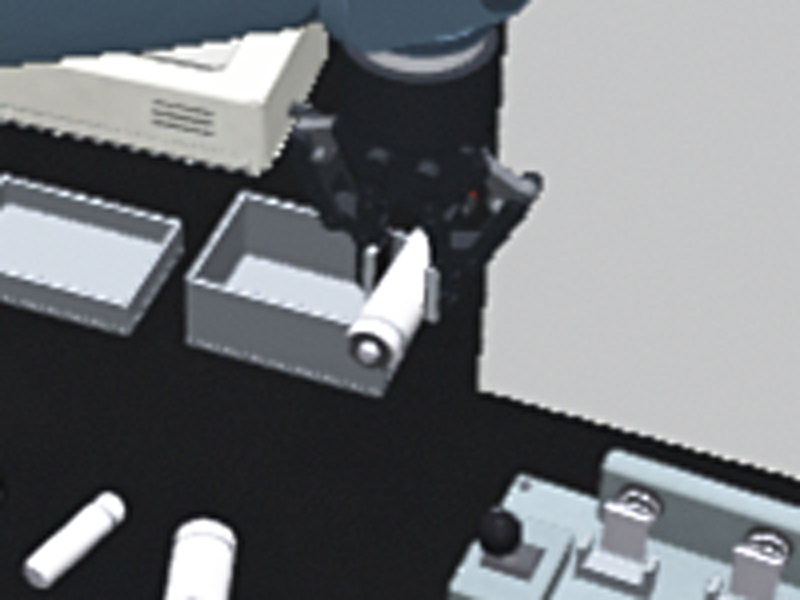

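```bash
python3 - <<'E'
import cv2
a=cv2.imread('pics/w8.png'); b=cv2.resize(a[180:260,260:370],None,fx=7,fy=7,interpolation=2); cv2.imwrite('pics/w8c.png',b)
E
```

```text
(no output)
```

View pics/w8c.png

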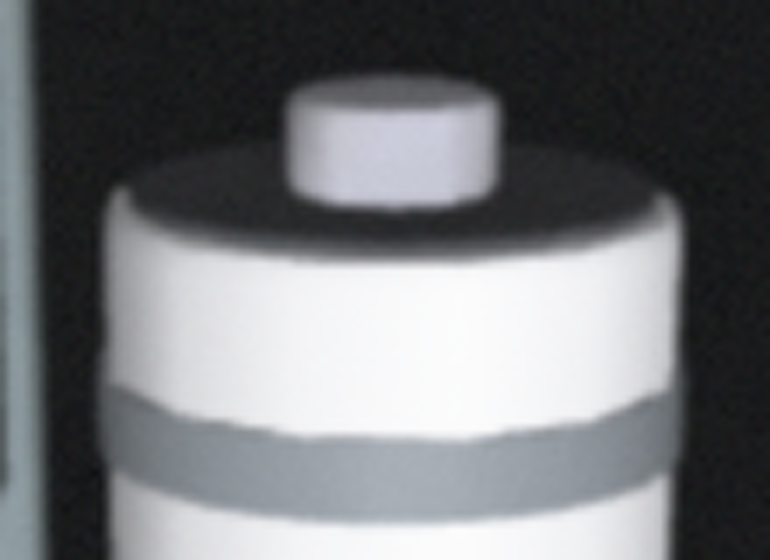

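```bash
cat > held3.py <<'E'
from held import *
def fit(vb,vr,vf,L=.046,B=.005,r=.014):
    def res(q):
        d,t,h=q
        ax=np.array([np.cos(t),0,-np.sin(t)]); up=np.array([-np.sin(t),0,-np.cos(t)]); C=np.array([d,0,-h])
        return [px(C+(L+B)*ax)[1]-vb, px(C+L*ax+r*up)[1]-vr, px(C-L*ax+r*up)[1]-vf]
    q=least_squares(res,[0,0,.007]); print('d %.4f pitch %.1f h %.4f'%(q.x[0],np.degrees(q.x[1]),q.x[2]))
if __name__=='__main__': fit(*map(float,sys.argv[1:4]))
E
python3 held3.py 193.1 216.9 453; python3 held3.py 193.1 216.9 455
```

```text
d 0.0011 pitch 0.8 h 0.0029
d 0.0012 pitch 0.6 h 0.0039
```

```bash
python3 -c "
from h import *
go(0.4765,-0.2463,0.11,87.55)"
```

```text
shift [0.0141, -0.1974, 0.0891] turn [-0.002, -0.002, 0.0] rows~5.2 | at [ 0.4991 -0.0495  0.1988] a0 87.6 j6->-1.85 t8.5
```

```bash
python3 -m creep '[[0.1,[0.01,-0.05,0.0],[0,0,0]],[0.1,[0.014,-0.1,0.01],[0,0,0]],[0.1,[0.014,-0.14,0.02],[0,0,0]],[0.1,[0.014,-0.18,0.04],[0,0,0]],[0.1,[0.014,-0.197,0.07],[0,0,0]],[0.1,[0.014,-0.197,0.089],[0,0,0]],[0.1,[0.014,-0.197,0.089],[0,0,0]],[0.1,[0.014,-0.197,0.089],[0,0,0]]]'
python3 -m creep '[[0.1,[0,0,0],[0,0,0]],[0.1,[0,0,0],[0,0,0]]]'
python3 -c "
from h import *
st();snap('wrist','w10.png');go(0.4765,-0.2463,0.11,87.55)"
```

```text
t: 9.18
eef_pos: [0.4749, -0.2441, 0.1072]
orientation: [-0.066, -3.133, -0.005]
contact_force: [0.7, -0.8, -0.5]
opening: 0.0262
t: 9.35
eef_pos: [0.4756, -0.2431, 0.1081]
orientation: [-0.063, -3.134, -0.004]
contact_force: [0.1, -0.7, -1.6]
opening: 0.026
t9.35 p [ 0.4756 -0.2431  0.1081] F [ 0.1 -0.7 -1.6] op 0.0260
shift [-0.0008, -0.0029, -0.0016] turn [0.002, -0.006, 0.002] rows~0.1 | at [ 0.4758 -0.2433  0.1085] a0 87.7 j6->-2.21 t9.4
```

View pics/w10.png

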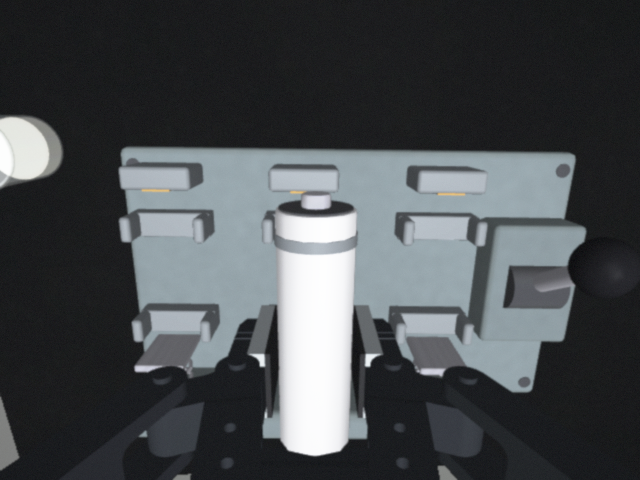

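```bash
python3 -c "
from h import *
for u,v in ((156,189.5),(304,191),(452,193)): print(ray('wrist',u,v,.041).round(4))
print('tip',ray('wrist',605,267,.0867).round(4)); 
p=-.0428
for P in((-.052,-.076),(-.052,0),(-.052,.076)): print(.4875+np.cos(p)*P[0]-np.sin(p)*P[1],-.2468+np.sin(p)*P[0]+np.cos(p)*P[1])
"
```

```text
[ 0.4295 -0.3235  0.041 ]
[ 0.4333 -0.2477  0.041 ]
[ 0.4374 -0.1716  0.041 ]
tip [ 0.464  -0.1198  0.0867]
0.43229581358046454 -0.32050548013382163
0.4355476205698954 -0.24457507942828413
0.4387994275593262 -0.16864467872274663
```

```bash
python3 -c "
from h import *
go(0.4762,-0.2498,0.054,87.2)"
```

```text
shift [-0.001, -0.0065, 0.0544] turn [0.002, -0.006, 0.008] rows~1.3 | at [ 0.4758 -0.2433  0.1085] a0 87.7 j6->-2.20 t9.4
```

```bash
python3 -m creep '[[0.1,[-0.001,-0.0065,0.02],[0.002,-0.006,0.008]],[0.1,[-0.001,-0.0065,0.035],[0.002,-0.006,0.008]],[0.1,[-0.001,-0.0065,0.045],[0.002,-0.006,0.008]],[0.1,[-0.001,-0.0065,0.054],[0.002,-0.006,0.008]],[0.1,[-0.001,-0.0065,0.054],[0.002,-0.006,0.008]],[0.1,[-0.001,-0.0065,0.054],[0.002,-0.006,0.008]]]'
python3 -c "
from h import *
st();snap('wrist','w11.png');snap('side','s11.png');go(0.489,-0.2503,0.054,87.2)"
```

```text
t: 9.9
eef_pos: [0.4764, -0.2495, 0.0546]
orientation: [0.075, 3.141, -0.0]
contact_force: [0.2, 0.3, -0.1]
opening: 0.026
t9.90 p [ 0.4764 -0.2495  0.0546] F [ 0.2  0.3 -0.1] op 0.0260
shift [-0.0121, 0.0004, 0.0014] turn [-0.001, 0.001, 0.001] rows~0.3 | at [ 0.4769 -0.2501  0.0554] a0 87.2 j6->-2.22 t10.0
```

View pics/w11.png

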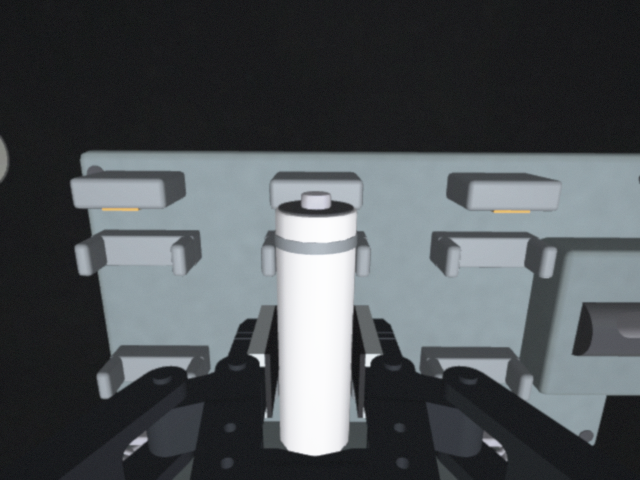

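```bash
python3 -m creep '[[0.1,[-0.004,0.0003,0],[0,0,0]],[0.1,[-0.008,0.0003,0],[0,0,0]],[0.1,[-0.0125,0.0003,0],[0,0,0]],[0.1,[-0.0125,0.0003,0],[0,0,0]],[0.1,[-0.0125,0.0003,0],[0,0,0]]]'
python3 -c "
from h import *
st();snap('wrist','w12.png')
print([ray('wrist',316,v,.041).round(4) for v in (205,207,209,211)])"
```

```text
t: 10.42
eef_pos: [0.4893, -0.2505, 0.0555]
orientation: [0.075, 3.14, -0.002]
contact_force: [-5.2, -0.2, 2.0]
opening: 0.0263
t10.42 p [ 0.4893 -0.2505  0.0555] F [-5.2 -0.2  2. ] op 0.0263
[array([ 0.4444, -0.2485,  0.041 ]), array([ 0.4452, -0.2486,  0.041 ]), array([ 0.446 , -0.2486,  0.041 ]), array([ 0.4468, -0.2486,  0.041 ])]
```

View pics/w12.png

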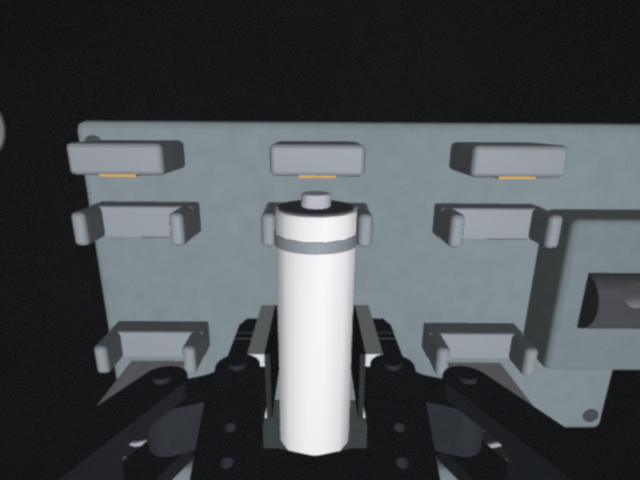

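```bash
python3 -m creep '[[0.1,[-0.002,0,0],[0,0,0]],[0.1,[-0.002,0,0.005],[0,0,0]],[0.1,[-0.002,0,0.01],[0,0,0]],[0.1,[-0.002,0,0.014],[0,0,0]],[0.1,[-0.002,0,0.018],[0,0,0]],[0.1,[-0.002,0,0.021],[0,0,0]],[0.1,[-0.002,0,0.021],[0,0,0]]]'
python3 -c "
from h import *
st();snap('wrist','w13.png')"
```

```text
t: 11.05
eef_pos: [0.4902, -0.2502, 0.0335]
orientation: [-0.076, -3.139, 0.0]
contact_force: [-5.5, -0.2, 0.3]
opening: 0.0256
t11.05 p [ 0.4902 -0.2502  0.0335] F [-5.5 -0.2  0.3] op 0.0256
```

View pics/w13.png

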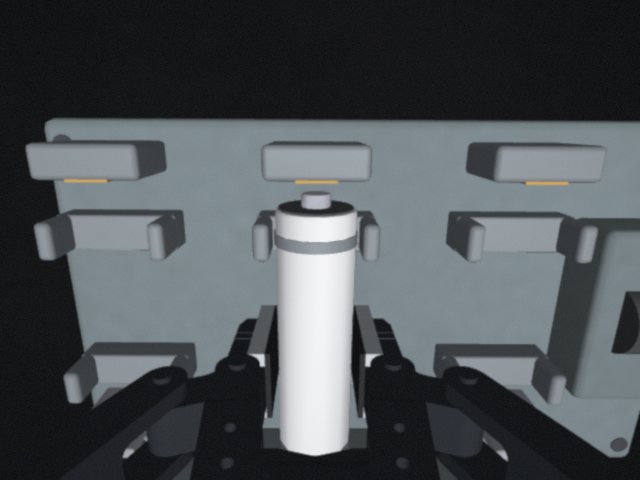

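```bash
python3 -m creep '[[0.1,[0,0,0.002],[0,0,0]],[0.1,[0,0,0.004],[0,0,0]],[0.1,[0,0,0.005],[0,0,0]],[0.1,[0,0,0.005],[0,0,0]]]'
python3 -c "
from h import *
st()"
```

```text
t: 11.43
eef_pos: [0.4898, -0.2502, 0.0312]
orientation: [-0.075, -3.136, -0.002]
contact_force: [-14.8, 6.5, 24.5]
opening: 0.0261
t11.43 p [ 0.4898 -0.2502  0.0312] F [-14.8   6.5  24.5] op 0.0261
```

```bash
python3 -m creep '[[0.1,[0,0,-0.001],[0,0,0]],[0.45,[0,0,-0.001],[0,0,0]],[0.5,[0,0,-0.001],[0,0,0]],[0.5,[0,0,-0.001],[0,0,0]],[0.5,[0,0,-0.001],[0,0,0]]]'
python3 -c "
from h import *
st();snap('wrist','w14.png')"
```

```text
t: 11.85
eef_pos: [0.4903, -0.2503, 0.0322]
orientation: [-0.075, -3.137, -0.001]
contact_force: [-0.4, 0.5, -0.6]
opening: 0.0429
t11.85 p [ 0.4903 -0.2503  0.0322] F [-0.4  0.5 -0.6] op 0.0429
```

View pics/w14.png

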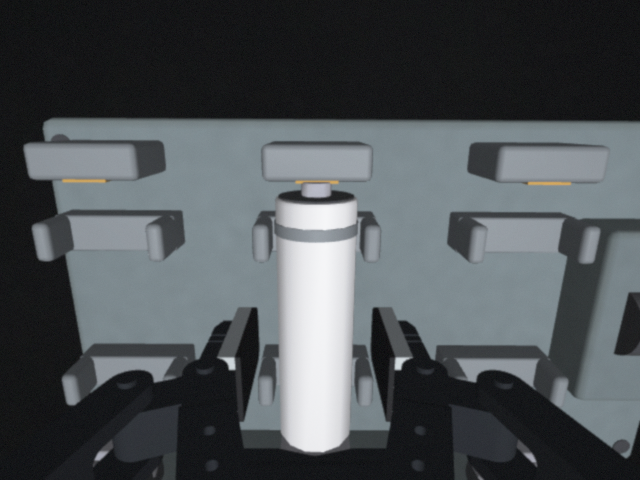

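```bash
python3 -m creep '[[0.6,[0,0,-0.04],[0,0,0]],[0.6,[0,0,-0.08],[0,0,0]],[0.6,[0,0.02,-0.12],[0,0,0]],[0.6,[-0.01,0.06,-0.14],[0,0,-0.3]],[0.6,[-0.02,0.1,-0.14],[0,0,-0.4]],[0.6,[-0.03,0.14,-0.14],[0,0,-0.48]],[0.6,[-0.03,0.18,-0.14],[0,0,-0.48]],[0.6,[-0.03,0.22,-0.14],[0,0,-0.48]]]'
python3 -c "
from h import *
go(.548,.285,.17,59)"
```

```text
t: 12.57
eef_pos: [0.5317, -0.0319, 0.1727]
orientation: [0.678, -3.065, -0.002]
contact_force: [0.7, 0.8, -0.4]
opening: 0.0514
shift [-0.1485, 0.2804, 0.003] turn [0.001, -0.002, 0.976] rows~7.8 | at [ 0.5317 -0.0319  0.1727] a0 114.9 j6->-1.30 t12.6
```

Turned the wrong way; correct it.

```bash
python3 -m creep '[[0.6,[-0.019,0.036,0],[0,0,0.97]],[0.6,[-0.038,0.072,0],[0,0,0.97]],[0.6,[-0.057,0.108,0],[0,0,0.97]],[0.6,[-0.076,0.144,0],[0,0,0.97]],[0.6,[-0.095,0.18,0],[0,0,0.97]],[0.6,[-0.114,0.216,0],[0,0,0.97]],[0.6,[-0.133,0.252,0],[0,0,0.97]],[0.6,[-0.148,0.28,0],[0,0,0.97]]]'
python3 -m creep '[[0.6,[0,0,0],[0,0,0]],[0.6,[0,0,0],[0,0,0]]]'
python3 -c "
from h import *
st();cell(fn='w15.png');go(.548,.3,.17,59)"
```

```text
t: 13.23
eef_pos: [0.547, 0.2732, 0.173]
orientation: [-0.761, -3.046, -0.001]
contact_force: [1.2, 0.1, 0.2]
opening: 0.0514
t: 13.4
eef_pos: [0.5466, 0.2753, 0.1727]
orientation: [-0.755, -3.047, -0.001]
contact_force: [-0.5, 0.4, 0.0]
opening: 0.0514
t13.40 p [0.5466 0.2753 0.1727] F [-0.5  0.4  0. ] op 0.0514
long_cell_1 p0.58 px [343. 211.] ends [[351.0, 144.0], [335.0, 278.0]] ctr [0.5472 0.2964 0.014 ] len 0.103 axis deg -33.2
shift [0.0117, 0.0245, 0.0026] turn [-0.0, -0.002, 0.052] rows~0.7 | at [0.5468 0.2729 0.1726] a0 62.0 j6->-0.75 t13.5
```

View pics/w15.png

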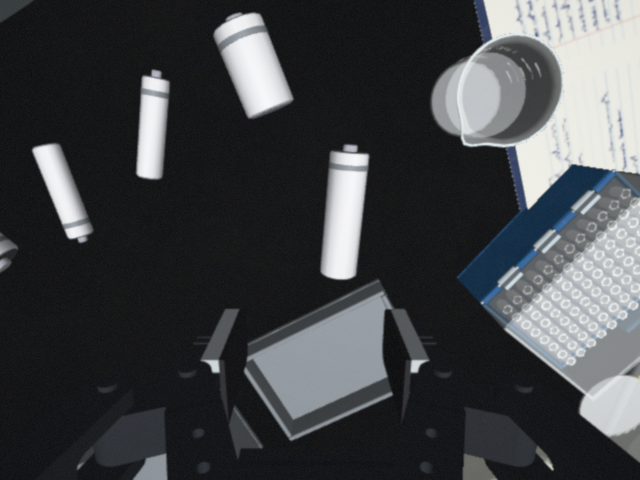

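```bash
python3 -c "
from h import *
for z in (0,.05,.08): print(z,ray('wrist',458,278,z).round(3),ray('wrist',500,318,z).round(3))
go(.5467,.2967,.075,56.8)"
```

```text
0 [0.642 0.354 0.   ] [0.693 0.372 0.   ]
0.05 [0.617 0.347 0.05 ] [0.659 0.362 0.05 ]
0.08 [0.601 0.342 0.08 ] [0.639 0.356 0.08 ]
shift [0.0111, 0.021, 0.0976] turn [-0.0, -0.002, 0.091] rows~2.4 | at [0.5468 0.2729 0.1726] a0 62.0 j6->-0.71 t13.5
```

```bash
python3 -m creep '[[0.6,[0.011,0.021,0.03],[0,0,0.091]],[0.6,[0.011,0.021,0.06],[0,0,0.091]],[0.6,[0.011,0.021,0.08],[0,0,0.091]],[0.6,[0.011,0.021,0.08],[0,0,0.091]],[0.6,[0.011,0.021,0.08],[0,0,0.091]]]'
python3 -c "
from h import *
st();cell(fn='w16.png');go(.5467,.2967,.005,56.8)"
```

```text
t: 13.92
eef_pos: [0.5464, 0.2951, 0.0917]
orientation: [-0.899, -3.005, 0.002]
contact_force: [0.2, -0.1, 0.8]
opening: 0.0513
t13.92 p [0.5464 0.2951 0.0917] F [ 0.2 -0.1  0.8] op 0.0513
long_cell_1 p0.69 px [321. 256.] ends [[321.0, 169.0], [321.0, 344.0]] ctr [0.5501 0.2975 0.014 ] len 0.105 axis deg -33.0
shift [0.0016, -0.0006, 0.0896] turn [0.002, -0.001, -0.002] rows~2.1 | at [0.5483 0.2962 0.0946] a0 56.7 j6->-0.68 t14.0
```

View pics/w16.png

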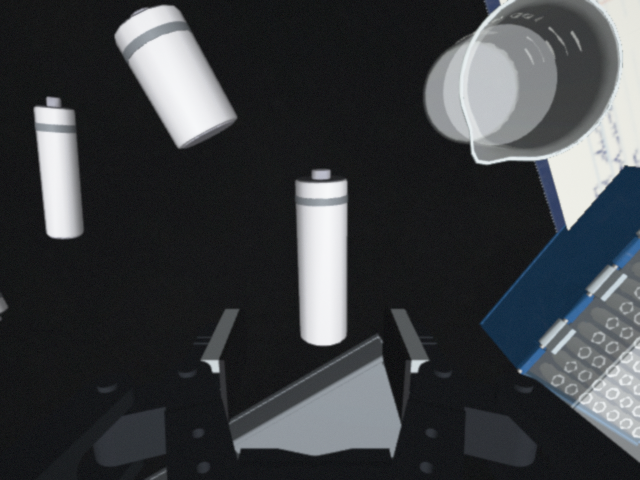

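```bash
python3 -c "
from h import *
go(.5486,.2982,.004,56.8)"; python3 -m creep '[[0.6,[0.0008,0.0011,0.03],[0,0,0]],[0.6,[0.0008,0.0011,0.06],[0,0,0]],[0.6,[0.0008,0.0011,0.09],[0,0,0]],[0.6,[0.0008,0.0011,0.09],[0,0,0]],[0.1,[0.0008,0.0011,0.09],[0,0,0]],[0.1,[0.0008,0.0011,0.09],[0,0,0]],[0.1,[0.0008,0.0011,0.09],[0,0,0]],[0.1,[0.0008,0.0011,0.09],[0,0,0]]]' 70
python3 -c "
from h import *
st();go(.5,.05,.2,87.2)"
```

```text
shift [0.0008, 0.0017, 0.0906] turn [0.002, -0.001, -0.002] rows~2.2 | at [0.5483 0.2962 0.0946] a0 56.7 j6->-0.68 t14.0
t: 14.68
eef_pos: [0.5506, 0.2983, 0.0079]
orientation: [0.898, 3.006, 0.008]
contact_force: [0.5, -0.3, 5.6]
opening: 0.0262
t14.68 p [0.5506 0.2983 0.0079] F [ 0.5 -0.3  5.6] op 0.0262
shift [-0.0946, -0.2342, -0.1933] turn [0.005, 0.005, -0.532] rows~7.6 | at [0.5506 0.2983 0.0079] a0 56.7 j6->-1.21 t14.7
```

```bash
python3 -m creep '[[0.1,[0,0,-0.04],[0,0,0]],[0.1,[0,0,-0.08],[0,0,0]],[0.1,[0,0,-0.12],[0,0,-0.1]],[0.1,[-0.01,-0.025,-0.15],[0,0,-0.2]],[0.1,[-0.02,-0.06,-0.165],[0,0,-0.3]],[0.1,[-0.035,-0.095,-0.165],[0,0,-0.4]],[0.1,[-0.05,-0.13,-0.165],[0,0,-0.5]],[0.1,[-0.065,-0.165,-0.165],[0,0,-0.53]]]'
python3 -c "
from h import *
st();go(.475,-.2,.19,87.2)"
```

```text
t: 15.35
eef_pos: [0.5133, 0.1229, 0.1738]
orientation: [0.072, 3.132, 0.006]
contact_force: [1.4, -0.3, -1.6]
opening: 0.0259
t15.35 p [0.5133 0.1229 0.1738] F [ 1.4 -0.3 -1.6] op 0.0259
shift [0.0232, -0.3243, -0.0176] turn [0.004, 0.009, 0.003] rows~7.8 | at [0.5133 0.1229 0.1738] a0 87.4 j6->-1.50 t15.3
```

```bash
python3 -m creep '[[0.1,[0.003,-0.04,-0.017],[0.004,0.009,0.003]],[0.1,[0.006,-0.08,-0.017],[0.004,0.009,0.003]],[0.1,[0.009,-0.12,-0.017],[0.004,0.009,0.003]],[0.1,[0.012,-0.16,-0.017],[0.004,0.009,0.003]],[0.1,[0.015,-0.2,-0.017],[0.004,0.009,0.003]],[0.1,[0.018,-0.24,-0.017],[0.004,0.009,0.003]],[0.1,[0.021,-0.28,-0.017],[0.004,0.009,0.003]],[0.1,[0.023,-0.32,-0.017],[0.004,0.009,0.003]]]'
python3 -c "
from h import *
st();go(.4724,-.3257,.11,87.2)"
```

```text
t: 16.02
eef_pos: [0.4749, -0.1978, 0.1907]
orientation: [0.077, 3.139, -0.002]
contact_force: [0.5, 0.8, -0.8]
opening: 0.0257
t16.02 p [ 0.4749 -0.1978  0.1907] F [ 0.5  0.8 -0.8] op 0.0257
shift [-0.0036, -0.1278, 0.0809] turn [-0.001, 0.002, -0.0] rows~3.6 | at [ 0.4749 -0.1978  0.1907] a0 87.2 j6->-2.14 t16.0
```

```bash
python3 -m creep '[[0.1,[-0.003,-0.04,0],[0,0,0]],[0.1,[-0.003,-0.08,0],[0,0,0]],[0.1,[-0.003,-0.12,0.02],[0,0,0]],[0.1,[-0.0036,-0.128,0.05],[0,0,0]],[0.1,[-0.0036,-0.128,0.08],[0,0,0]],[0.1,[-0.0036,-0.128,0.08],[0,0,0]],[0.1,[-0.0036,-0.128,0.08],[0,0,0]],[0.1,[-0.0036,-0.128,0.08],[0,0,0]]]'
python3 -c "
from h import *
st();snap('wrist','w17.png');st()"
```

```text
t: 16.68
eef_pos: [0.4733, -0.3262, 0.1131]
orientation: [0.076, 3.137, -0.006]
contact_force: [-0.2, -0.2, -0.5]
opening: 0.0259
t16.68 p [ 0.4733 -0.3262  0.1131] F [-0.2 -0.2 -0.5] op 0.0259
t16.73 p [ 0.4737 -0.3265  0.1137] F [-0.1 -0.3 -0.8] op 0.0265
```

View pics/w17.png

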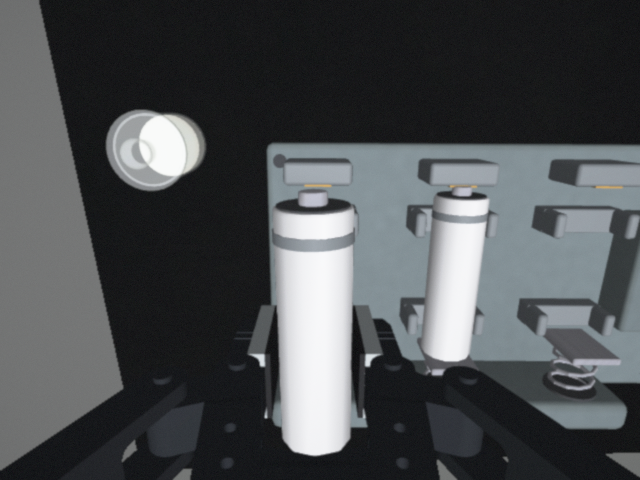

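```bash
python3 -c "
from h import *
a=ray('wrist',318,186.5,.041);b=ray('wrist',610,188,.041);print(a,b,np.arctan2(-(b-a)[0],(b-a)[1]))
s=manip.read_state();Rt=R.from_rotvec(s['orientation']);print(Rt.inv().apply(a-s['eef_pos']))
"; python3 held3.py 190.5 215 452
```

```text
[ 0.43070573 -0.32367134  0.041     ] [ 0.43869967 -0.17122505  0.041     ] -0.05238973256575491
[0.04347497 0.0010407  0.07250642]
d 0.0023 pitch 1.5 h 0.0041
```

```bash
python3 -m creep '[[0.1,[0,0.002,0.02],[0,0,0.005]],[0.1,[0,0.002,0.035],[0,0,0.005]],[0.1,[0,0.002,0.048],[0,0,0.005]],[0.1,[0,0.002,0.058],[0,0,0.005]],[0.1,[0,0.002,0.058],[0,0,0.005]],[0.1,[0,0.002,0.058],[0,0,0.005]]]'
python3 -c "
from h import *
st();snap('wrist','w18.png')"
```

```text
t: 17.23
eef_pos: [0.4743, -0.3247, 0.056]
orientation: [0.083, 3.135, -0.007]
contact_force: [-0.3, -0.1, -1.6]
opening: 0.0261
t17.23 p [ 0.4743 -0.3247  0.056 ] F [-0.3 -0.1 -1.6] op 0.0261
```

View pics/w18.png

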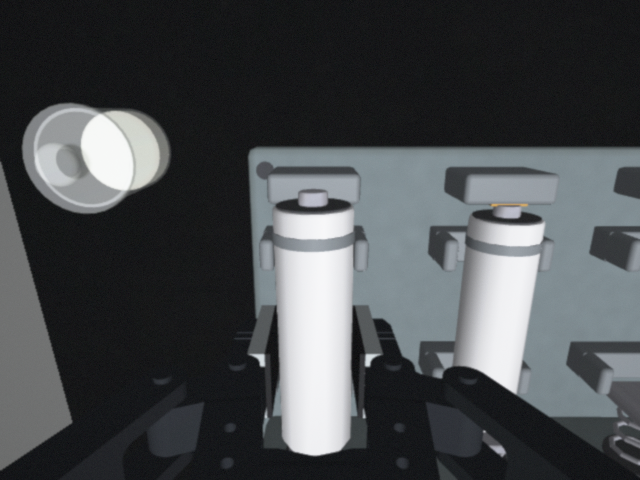

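Centred (wall 268–358, cell column 314). Push +x 15 mm, then lower.

```bash
python3 -m creep '[[0.1,[-0.005,0,0],[0,0,0]],[0.1,[-0.01,0,0],[0,0,0]],[0.1,[-0.0145,0,0],[0,0,0]],[0.1,[-0.0145,0,0],[0,0,0]],[0.1,[-0.0145,0,0],[0,0,0]]]'
python3 -c "
from h import *
st();snap('wrist','w19.png')"
```

```text
t: 17.7
eef_pos: [0.4889, -0.3262, 0.0571]
orientation: [0.082, 3.136, -0.009]
contact_force: [-6.6, -0.1, 2.2]
opening: 0.0263
t17.70 p [ 0.4889 -0.3262  0.0571] F [-6.6 -0.1  2.2] op 0.0263
```

View pics/w19.png

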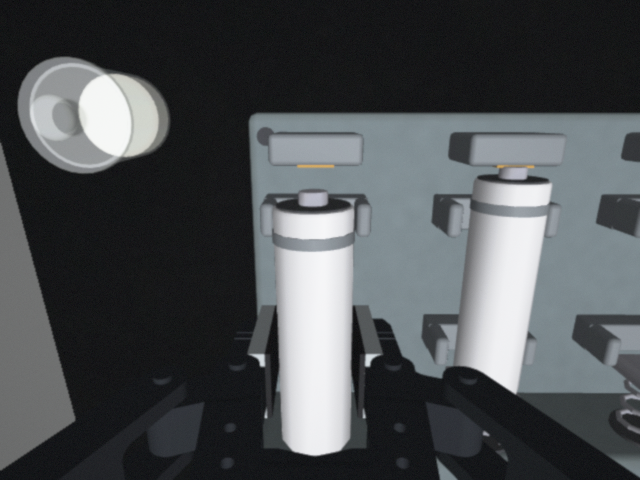

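```bash
python3 -m creep '[[0.1,[0,0.0007,0.005],[0,0,0]],[0.1,[0,0.0007,0.01],[0,0,0]],[0.1,[0,0.0007,0.014],[0,0,0]],[0.1,[0,0.0007,0.018],[0,0,0]],[0.1,[0,0.0007,0.022],[0,0,0]],[0.1,[0,0.0007,0.025],[0,0,0]],[0.1,[0,0.0007,0.025],[0,0,0]]]'
python3 -c "
from h import *
st()"
```

```text
t: 18.33
eef_pos: [0.4885, -0.3256, 0.0319]
orientation: [0.082, 3.138, -0.008]
contact_force: [-5.2, -0.4, -0.6]
opening: 0.0263
t18.33 p [ 0.4885 -0.3256  0.0319] F [-5.2 -0.4 -0.6] op 0.0263
```

```bash
python3 -m creep '[[0.1,[0,0,0.001],[0,0,0]],[0.1,[0,0,0.0025],[0,0,0]],[0.1,[0,0,0.0025],[0,0,0]],[0.5,[0,0,0.001],[0,0,0]],[0.5,[0,0,0.001],[0,0,0]],[0.5,[0,0,0],[0,0,0]],[0.5,[0,0,0],[0,0,0]]]'
python3 -c "
from h import *
st();snap('wrist','w20.png')"
```

```text
t: 18.92
eef_pos: [0.4892, -0.3259, 0.0324]
orientation: [0.082, 3.137, -0.009]
contact_force: [0.4, -0.4, -0.0]
opening: 0.0426
t18.92 p [ 0.4892 -0.3259  0.0324] F [ 0.4 -0.4 -0. ] op 0.0426
```

View pics/w20.png

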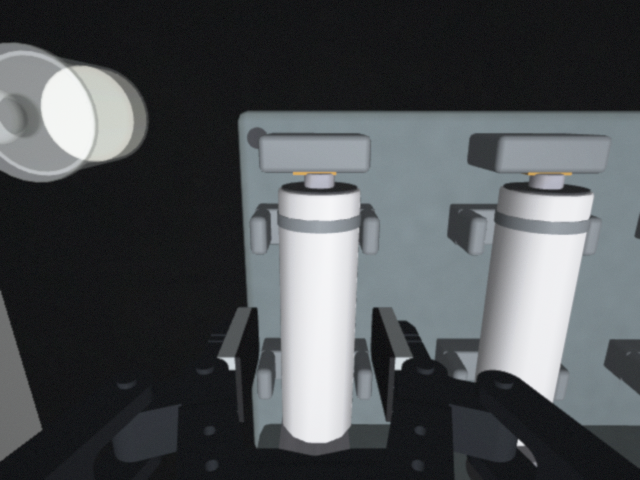

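```bash
python3 -m creep '[[0.5,[0,0,-0.04],[0,0,0]],[0.5,[0,0,-0.08],[0,0,0]],[0.3,[0.02,0.03,-0.12],[0,0,0]],[0,[0.04,0.06,-0.14],[0,0,0]],[0,[0.05,0.08,-0.14],[0,0,0]],[0,[0.05,0.08,-0.14],[0,0,0]],[0,[0.05,0.08,-0.14],[0,0,0]]]'
python3 -c "
from h import *
st();snap('wrist','w21.png');snap('side','s21.png');go(.426,-.121,.15,87.2)"
python3 - <<'E'
import cv2
a=cv2.imread('pics/s21.png')[275:400,310:480]; cv2.imwrite('pics/s21c.png',cv2.resize(a,None,fx=4,fy=4,interpolation=2))
E
```

```text
t: 19.55
eef_pos: [0.4428, -0.2417, 0.1722]
orientation: [0.08, 3.136, -0.011]
contact_force: [-0.4, -0.4, -0.9]
opening: 0.0002
t19.55 p [ 0.4428 -0.2417  0.1722] F [-0.4 -0.4 -0.9] op 0.0002
shift [0.0235, 0.1209, 0.0207] turn [-0.006, 0.004, -0.004] rows~3.0 | at [ 0.443  -0.2429  0.1714] a0 87.0 j6->-2.25 t19.6
```

View pics/w21.png

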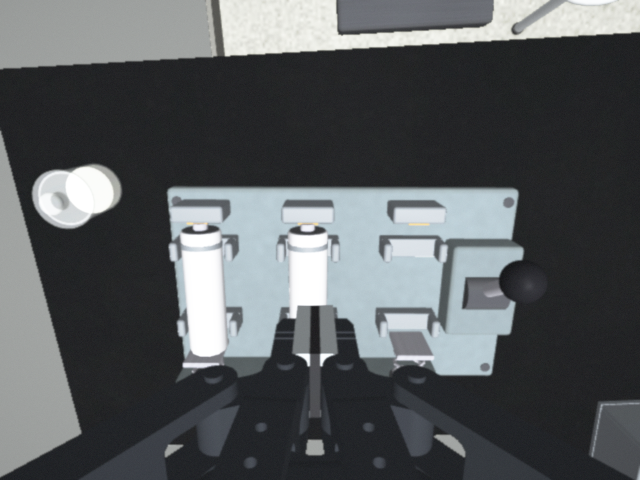

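View pics/s21c.png

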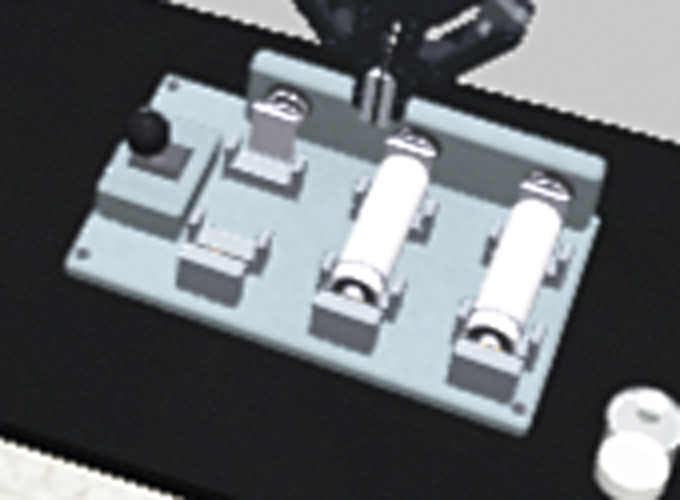

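```bash
python3 -c "
from h import *
p=-.05
def c2w(P): return [.4852+np.cos(p)*P[0]-np.sin(p)*P[1],-.2503+np.sin(p)*P[0]+np.cos(p)*P[1],P[2]]
for y in (0,-.076):
  for P in ((-.0515,y,.038),(-.052,y,.041),(-.047,y,.052),(.045,y,.052),(.045,y,.06)):
    q=proj('side',c2w(P)); print(y,P,q.round(1),((q-[310,275])*4).round())
"
```

```text
0 (-0.0515, 0, 0.038) [397.1 350.3] [348. 301.]
0 (-0.052, 0, 0.041) [397.2 349.5] [349. 298.]
0 (-0.047, 0, 0.052) [398.5 344.5] [354. 278.]
0 (0.045, 0, 0.052) [411.1 314.7] [404. 159.]
0 (0.045, 0, 0.06) [411.6 312.3] [406. 149.]
-0.076 (-0.0515, -0.076, 0.038) [432.1 362.3] [488. 349.]
-0.076 (-0.052, -0.076, 0.041) [432.2 361.6] [489. 347.]
-0.076 (-0.047, -0.076, 0.052) [433.7 356.6] [495. 326.]
-0.076 (0.045, -0.076, 0.052) [444.8 325.7] [539. 203.]
-0.076 (0.045, -0.076, 0.06) [445.4 323.3] [542. 193.]
```

```bash
python3 -m creep '[[0,[0.023,0.04,0],[0,0,0]],[0,[0.023,0.08,0],[0,0,0]],[0,[0.023,0.12,0.01],[0,0,0]],[0,[0.023,0.121,0.04],[0,0,0]],[0,[0.023,0.121,0.075],[0,0,0]],[0,[0.023,0.121,0.1],[0,0,0]],[0,[0.023,0.121,0.1],[0,0,0]],[0,[0.023,0.121,0.1],[0,0,0]]]'
python3 -c "
from h import *
st();snap('wrist','w22.png');go(.496,-.121,.075)"
```

```text
t: 20.32
eef_pos: [0.4262, -0.1215, 0.0695]
orientation: [0.084, 3.14, -0.006]
contact_force: [1.2, 0.5, 1.3]
opening: 0.0002
t20.32 p [ 0.4262 -0.1215  0.0695] F [1.2 0.5 1.3] op 0.0002
shift [-0.0684, 0.0049, -0.0037] turn [-0.006, 0.004, 0.0] rows~1.6 | at [ 0.4274 -0.1222  0.0711] a0 86.9 j6->-2.05 t20.4
```

View pics/w22.png

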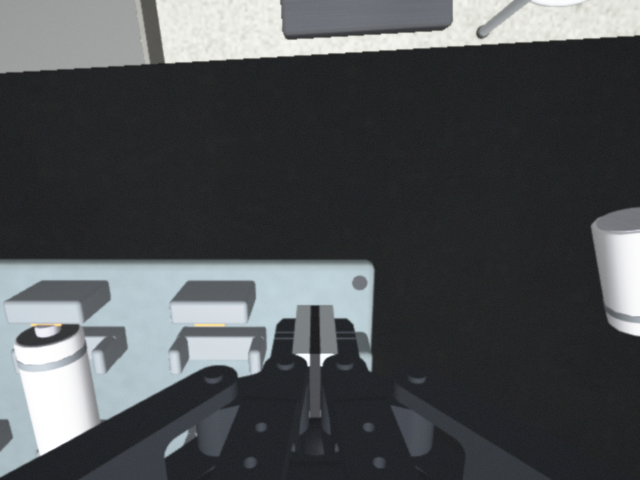

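```bash
python3 -m creep '[[0,[-0.02,0.003,-0.004],[0,0,0]],[0,[-0.04,0.004,-0.006],[0,0,0]],[0,[-0.055,0.005,-0.006],[0,0,0]],[0,[-0.065,0.005,-0.006],[0,0,0]],[0,[-0.071,0.005,-0.006],[0,0,0]],[0,[-0.073,0.005,-0.006],[0,0,0]],[0,[-0.073,0.005,-0.006],[0,0,0]]]'
python3 -c "
from h import *
st()"
```

```text
t: 20.95
eef_pos: [0.4982, -0.1215, 0.0779]
orientation: [-0.082, -3.136, 0.009]
contact_force: [-13.5, -1.6, 9.3]
opening: -0.0
t20.95 p [ 0.4982 -0.1215  0.0779] F [-13.5  -1.6   9.3] op -0.0000
```

```bash
python3 -m creep '[[0,[0.01,0,0],[0,0,0]],[0.4,[0.03,0,-0.04],[0,0,0]],[0.8,[0.05,0.03,-0.08],[0,0,0]],[0.8,[0.06,0.07,-0.1],[0,0,0]],[0.8,[0.065,0.11,-0.1],[0,0,0]],[0.8,[0.065,0.15,-0.1],[0,0,0]],[0.8,[0.065,0.16,-0.1],[0,0,0]],[0.8,[0.065,0.16,-0.1],[0,0,0]]]'
python3 -c "
from h import *
st();cell('stub_cell_1',.017,fn='w23.png');snap('side','s23.png')
a=cv2.imread('pics/s23.png')[275:400,310:480]; cv2.imwrite('pics/s23c.png',cv2.resize(a,None,fx=3,fy=3,interpolation=2))"
```

```text
t: 21.62
eef_pos: [0.4421, 0.0453, 0.1787]
orientation: [-0.075, -3.139, 0.008]
contact_force: [0.1, -0.2, -0.1]
opening: 0.0683
t21.62 p [0.4421 0.0453 0.1787] F [ 0.1 -0.2 -0.1] op 0.0683
stub_cell_1 p0.76 px [310. 214.] ends [[295.0, 175.0], [325.0, 254.0]] ctr [0.4329 0.0392 0.017 ] len 0.065 axis deg 17.1
stub_cell_1 p0.30 px [ 79. 312.] ends [[79.0, 203.0], [79.0, 420.0]] ctr [ 0.5119 -0.1548  0.017 ] len 0.198 axis deg -12.3
```

View pics/w23.png

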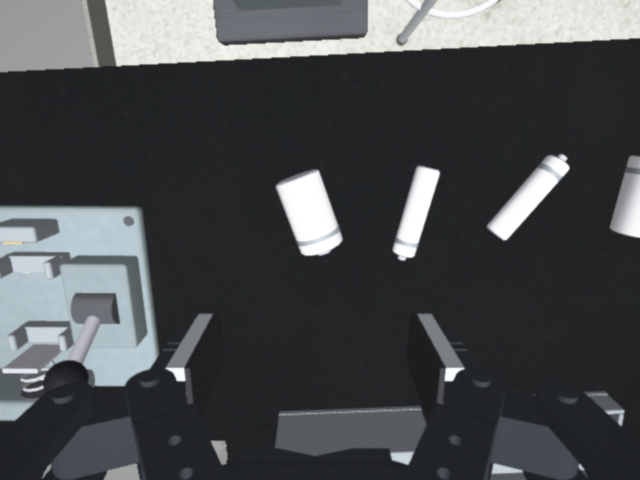

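View pics/s23c.png

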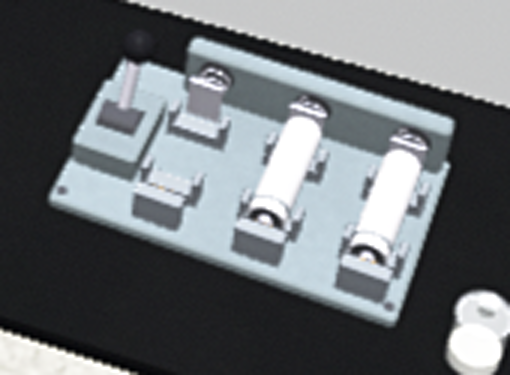

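```bash
python3 -c "
from h import *
go(.432,.0395,.008,107)"
```

```text
shift [0.0096, -0.0019, 0.1699] turn [-0.006, -0.004, -0.349] rows~4.1 | at [0.4423 0.0419 0.1779] a0 87.0 j6->-2.02 t21.8
```

```bash
python3 -m creep '[[0.7,[0.0096,-0.002,0.03],[0,0,-0.35]],[0.7,[0.0096,-0.002,0.06],[0,0,-0.35]],[0.7,[0.0096,-0.002,0.08],[0,0,-0.35]],[0.7,[0.0096,-0.002,0.08],[0,0,-0.35]],[0.7,[0.0096,-0.002,0.08],[0,0,-0.35]]]'
python3 -c "
from h import *
st();cell('stub_cell_1',.017,fn='w24.png');st();go(.432,.0395,.008,107)"
```

```text
t: 22.18
eef_pos: [0.4318, 0.0389, 0.0974]
orientation: [0.458, -3.101, 0.007]
contact_force: [1.3, -0.2, 0.3]
opening: 0.0598
t22.18 p [0.4318 0.0389 0.0974] F [ 1.3 -0.2  0.3] op 0.0598
stub_cell_1 p0.90 px [319. 262.] ends [[319.0, 207.0], [319.0, 317.0]] ctr [0.4347 0.0411 0.017 ] len 0.067 axis deg 17.0
stub_cell_1 p0.71 px [579. 325.] ends [[636.0, 294.0], [522.0, 356.0]] ctr [0.4266 0.2017 0.017 ] len 0.074 axis deg -38.8
t22.28 p [0.4337 0.039  0.0995] F [ 0.3  0.7 -0.1] op 0.0602
shift [0.0012, 0.0015, 0.0915] turn [-0.006, -0.003, -0.002] rows~2.2 | at [0.4337 0.039  0.0995] a0 106.9 j6->-2.03 t22.3
```

View pics/w24.png

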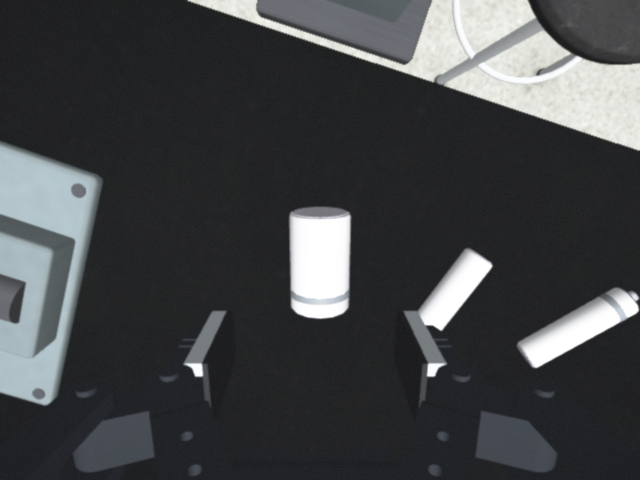

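```bash
python3 -m creep '[[0.65,[0.001,0.001,0.04],[0,0,0]],[0.65,[0.001,0.001,0.07],[0,0,0]],[0.65,[0.001,0.001,0.0915],[0,0,0]],[0.65,[0.001,0.001,0.0915],[0,0,0]],[0.2,[0.001,0.001,0.0915],[0,0,0]],[0.2,[0.001,0.001,0.0915],[0,0,0]],[0.2,[0.001,0.001,0.0915],[0,0,0]],[0.2,[0.001,0.001,0.0915],[0,0,0]]]' 70
python3 -m creep '[[0.2,[0,0,-0.04],[0,0,0]],[0.2,[0,0,-0.08],[0,0,0]],[0.2,[0,0,-0.12],[0,0,0]],[0.2,[0,0,-0.15],[0,0,0]],[0.2,[0,0,-0.15],[0,0,0]]]'
python3 -c "
from h import *
st();snap('wrist','w25.png');go(.662,.07,.16,90)"
```

```text
t: 22.95
eef_pos: [0.4347, 0.0387, 0.0104]
orientation: [-0.46, 3.105, -0.013]
contact_force: [-0.4, 1.2, 6.6]
opening: 0.032
t: 23.37
eef_pos: [0.4388, 0.0392, 0.1686]
orientation: [-0.458, 3.09, -0.02]
contact_force: [1.8, 0.4, -0.5]
opening: 0.0321
t23.37 p [0.4388 0.0392 0.1686] F [ 1.8  0.4 -0.5] op 0.0321
shift [-0.2241, -0.036, 0.0081] turn [-0.011, 0.013, 0.294] rows~5.4 | at [0.437  0.0394 0.1651] a0 106.9 j6->-1.73 t23.4
```

View pics/w25.png

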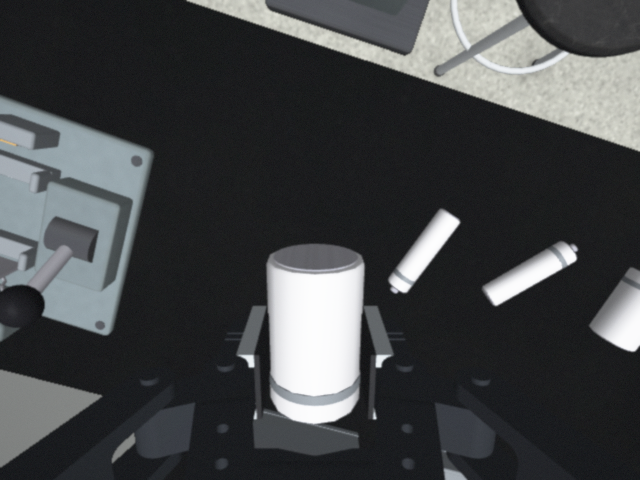

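```bash
python3 -m creep '[[0.2,[-0.04,-0.006,-0.01],[0,0,0.29]],[0.2,[-0.08,-0.012,-0.01],[0,0,0.29]],[0.2,[-0.12,-0.018,-0.01],[0,0,0.29]],[0.2,[-0.16,-0.025,-0.01],[0,0,0.29]],[0.2,[-0.2,-0.032,-0.01],[0,0,0.29]],[0.2,[-0.224,-0.045,-0.01],[0,0,0.29]],[0.2,[-0.224,-0.045,-0.01],[0,0,0.29]],[0.2,[-0.224,-0.045,-0.01],[0,0,0.29]]]'
python3 -c "
from h import *
st();snap('wrist','w26.png');print([(np.round(d['bbox']),d['p']) for d in manip.search_frame('wrist','deep_bin')])
go(.662,.058,.06,90)"
```

```text
t: 24.08
eef_pos: [0.6639, 0.0613, 0.1758]
orientation: [-0.006, 3.131, -0.014]
contact_force: [-0.5, -0.3, -1.2]
opening: 0.0324
t24.08 p [0.6639 0.0613 0.1758] F [-0.5 -0.3 -1.2] op 0.0324
[(array([222., 163., 429., 310.]), 0.83)]
shift [0.002, -0.0026, 0.1166] turn [-0.009, 0.011, 0.004] rows~2.8 | at [0.6627 0.0617 0.1765] a0 90.2 j6->-1.64 t24.2
```

View pics/w26.png

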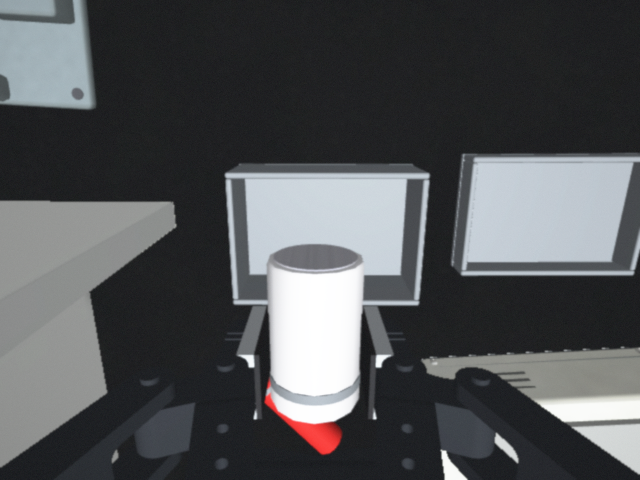

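```bash
python3 -c "
from h import *
for z in (0.1,.15,.2,.25): print(z,ray('wrist',175,205,z).round(3),ray('scene',312,178,z).round(3))
P=[ray('wrist',u,v,.055) for u,v in ((227,177),(428,177),(418,302),(233,302))];print(np.round(P,3))
P=[ray('wrist',u,v,.026) for u,v in ((461,157),(640,157),(635,272),(462,272))];print(np.round(P,3))
"
```

```text
0.1 [ 0.631 -0.015  0.1  ] [ 0.673 -0.261  0.1  ]
0.15 [0.621 0.002 0.15 ] [ 0.668 -0.194  0.15 ]
0.2 [0.61 0.02 0.2 ] [ 0.664 -0.128  0.2  ]
0.25 [0.6   0.037 0.25 ] [ 0.66  -0.062  0.25 ]
[[0.622 0.004 0.055]
 [0.621 0.132 0.055]
 [0.708 0.133 0.055]
 [0.709 0.003 0.055]]
[[0.611 0.161 0.026]
 [0.61  0.285 0.026]
 [0.695 0.302 0.026]
 [0.696 0.172 0.026]]
```

```bash
python3 -m creep '[[0.2,[0.001,-0.007,0.04],[0,0,0]],[0.2,[0.001,-0.007,0.08],[0,0,0]],[0.2,[0.001,-0.007,0.12],[0,0,0]],[0.2,[0.001,-0.007,0.135],[0,0,0]],[0.2,[0.001,-0.007,0.135],[0,0,0]]]'
python3 -c "
from h import *
st();snap('wrist','w27.png')"
```

```text
t: 24.6
eef_pos: [0.6582, 0.0539, 0.0365]
orientation: [-0.007, 3.141, -0.012]
contact_force: [-1.0, -1.1, -2.2]
opening: 0.0328
t24.60 p [0.6582 0.0539 0.0365] F [-1.  -1.1 -2.2] op 0.0328
```

View pics/w27.png

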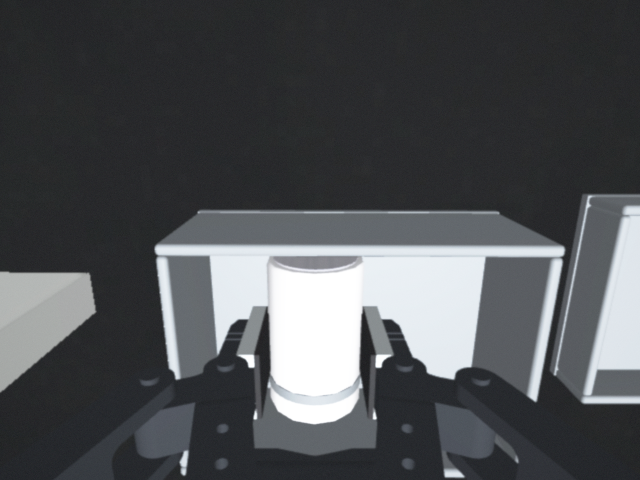

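```bash
python3 -m creep '[[0.2,[-0.006,0,0.005],[0,0,0]],[0.2,[-0.006,0,0.01],[0,0,0]],[0.55,[-0.006,0,0.01],[0,0,0]],[0.55,[-0.006,0,0.01],[0,0,0]],[0.55,[-0.006,0,-0.03],[0,0,0]],[0.55,[-0.006,0,-0.07],[0,0,0]],[0.6,[-0.006,0,-0.11],[0,0,0]],[0.6,[-0.006,0,-0.13],[0,0,0]]]'
python3 -c "
from h import *
st();snap('wrist','w28.png');cell('stub_cell_1',.017,cam='scene',fn='sc28.png');go(.42,.24,.2,75)"
```

```text
t: 25.32
eef_pos: [0.6692, 0.0547, 0.178]
orientation: [-0.007, 3.124, -0.015]
contact_force: [1.4, 0.4, 1.2]
opening: 0.051
t25.32 p [0.6692 0.0547 0.178 ] F [1.4 0.4 1.2] op 0.0510
stub_cell_1 p0.63 px [398. 331.] ends [[387.0, 330.0], [409.0, 332.0]] ctr [0.4269 0.2939 0.017 ] len 0.059 axis deg 173.3
stub_cell_1 p0.53 px [311. 264.] ends [[321.0, 264.0], [301.0, 264.0]] ctr [0.6657 0.0507 0.017 ] len 0.059 axis deg 0.4
shift [0.247, 0.1861, -0.0307] turn [-0.007, 0.016, 0.266] rows~7.5 | at [0.6683 0.0548 0.1746] a0 90.3 j6->-1.39 t25.5
```

View pics/w28.png

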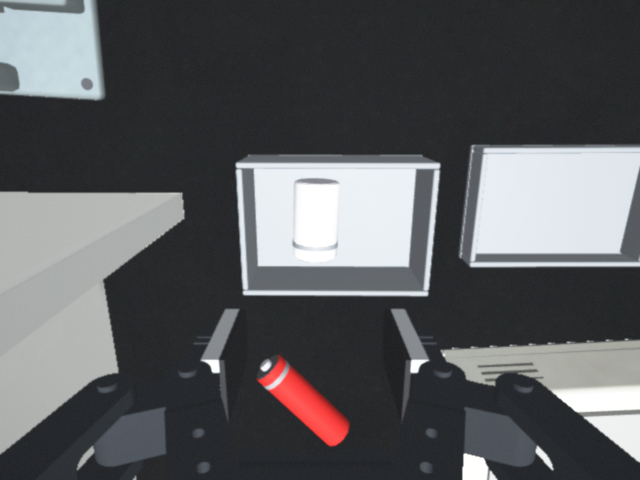

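```bash
python3 -m creep '[[0.7,[0.033,0.024,-0.01],[0,0,0]],[0.7,[0.066,0.048,-0.01],[0,0,0]],[0.7,[0.099,0.072,-0.01],[0,0,0]],[0.7,[0.132,0.096,-0.01],[0,0,0]],[0.7,[0.165,0.12,-0.01],[0,0,0.05]],[0.7,[0.198,0.145,-0.01],[0,0,0.1]],[0.7,[0.231,0.17,-0.01],[0,0,0.1]],[0.7,[0.245,0.2,-0.01],[0,0,0.1]]]'
python3 -m creep '[[0.7,[-0.01,0.03,0],[0,0,0]],[0.7,[-0.01,0.03,0],[0,0,0]],[0.7,[-0.01,0.03,0],[0,0,0]]]'
python3 -c "
from h import *
st();cell('stub_cell_1',.017,fn='w29.png')
for d in manip.regions_of('wrist','slim_cell_1'): print(d['bbox'],d['p'])"
```

```text
t: 26.13
eef_pos: [0.4175, 0.2538, 0.177]
orientation: [0.15, 3.128, -0.016]
contact_force: [-0.2, 0.2, 0.3]
opening: 0.0597
t: 26.38
eef_pos: [0.4293, 0.2833, 0.1754]
orientation: [0.146, 3.13, -0.018]
contact_force: [0.2, -1.2, 0.6]
opening: 0.0597
t26.38 p [0.4293 0.2833 0.1754] F [ 0.2 -1.2  0.6] op 0.0597
stub_cell_1 p0.75 px [328. 224.] ends [[328.0, 181.0], [328.0, 268.0]] ctr [0.4305 0.2901 0.017 ] len 0.067 axis deg -4.8
[187.5, 184.5, 250.8, 275.1] 0.8
[100.7, 203.6, 129.8, 295.1] 0.58
```

View pics/w29.png

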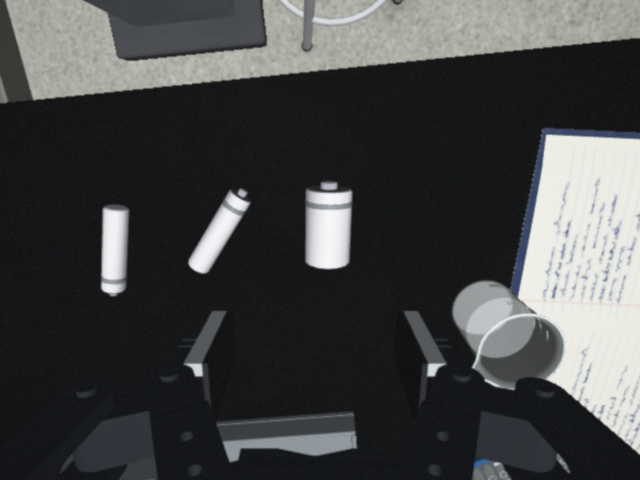

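```bash
python3 -c "
from h import *
go(.430,.2903,.008,85.2)"
```

```text
shift [0.0025, 0.0102, 0.1679] turn [-0.011, 0.009, -0.013] rows~4.0 | at [0.4301 0.2818 0.176 ] a0 84.5 j6->-1.12 t26.5
```

```bash
python3 -m creep '[[0.65,[0.0025,0.009,0.04],[-0.011,0.009,-0.013]],[0.65,[0.0025,0.009,0.08],[-0.011,0.009,-0.013]],[0.65,[0.0025,0.009,0.12],[-0.011,0.009,-0.013]],[0.65,[0.0025,0.009,0.14],[-0.011,0.009,-0.013]],[0.65,[0.0025,0.009,0.14],[-0.011,0.009,-0.013]],[0.65,[0.0025,0.009,0.14],[-0.011,0.009,-0.013]]]'
python3 -c "
from h import *
snap('wrist','w30.png');go(.430,.2903,.008,85.2)"
```

```text
t: 27.03
eef_pos: [0.4293, 0.2883, 0.0353]
orientation: [-0.134, -3.137, 0.001]
contact_force: [0.8, 0.7, 1.4]
opening: 0.0558
shift [0.0008, 0.0011, 0.029] turn [0.001, 0.002, -0.001] rows~0.7 | at [0.4307 0.2891 0.037 ] a0 85.1 j6->-1.11 t27.1
```

View pics/w30.png

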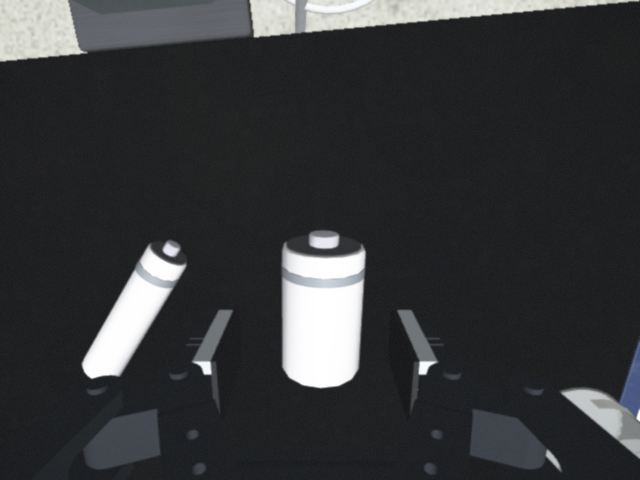

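```bash
python3 -m creep '[[0.65,[0,0.001,0.015],[0,0,0]],[0.65,[0,0.001,0.028],[0,0,0]],[0.65,[0,0.001,0.028],[0,0,0]],[0.2,[0,0.001,0.028],[0,0,0]],[0.2,[0,0.001,0.028],[0,0,0]],[0.2,[0,0.001,0.028],[0,0,0]],[0.2,[0,0.001,0.028],[0,0,0]]]' 70
python3 -m creep '[[0.2,[0,0,-0.04],[0,0,0]],[0.2,[0,0,-0.08],[0,0,0]],[0.2,[0,0,-0.12],[0,0,0]],[0.2,[0,0,-0.15],[0,0,0]],[0.2,[0,0,-0.15],[0,0,0]]]'
python3 -c "
from h import *
st();snap('wrist','w31.png');go(.664,.1,.165,90)"
```

```text
t: 27.67
eef_pos: [0.4327, 0.2908, 0.0115]
orientation: [0.133, 3.133, 0.004]
contact_force: [-0.9, -0.3, 7.1]
opening: 0.0321
t: 28.08
eef_pos: [0.4363, 0.2924, 0.1703]
orientation: [0.132, 3.119, 0.014]
contact_force: [0.2, 0.0, -0.2]
opening: 0.0325
t28.08 p [0.4363 0.2924 0.1703] F [ 0.2  0.  -0.2] op 0.0325
shift [-0.2447, -0.1716, 0.0039] turn [0.007, 0.015, -0.084] rows~7.2 | at [0.4346 0.2916 0.1667] a0 85.2 j6->-1.20 t28.1
```

View pics/w31.png

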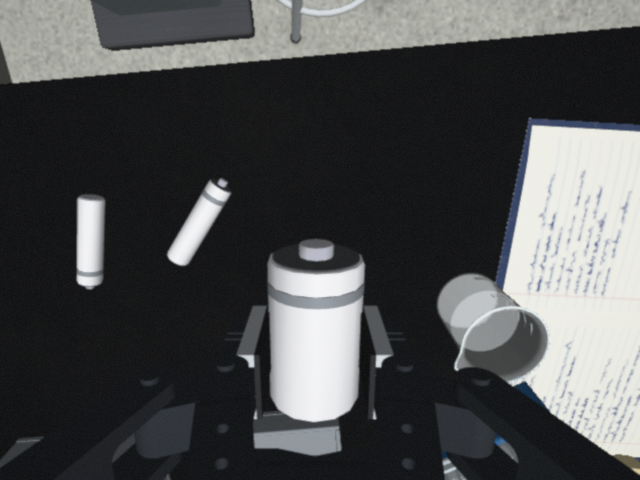

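```bash
python3 -m creep '[[0.2,[-0.034,-0.024,-0.01],[0,0,0]],[0.2,[-0.068,-0.048,-0.01],[0,0,0]],[0.2,[-0.102,-0.072,-0.01],[0,0,-0.08]],[0.2,[-0.136,-0.096,-0.01],[0,0,-0.08]],[0.2,[-0.17,-0.12,-0.01],[0,0,-0.08]],[0.2,[-0.205,-0.144,-0.01],[0,0,-0.08]],[0.2,[-0.235,-0.168,-0.01],[0,0,-0.08]],[0.2,[-0.24,-0.18,-0.01],[0,0,-0.08]]]'
python3 -m creep '[[0.2,[0,0,0],[0,0,0]],[0.2,[0,0,0],[0,0,0]]]'
python3 -c "
from h import *
st();snap('wrist','w32.png');go(.664,.0915,.048,90)"
```

```text
t: 28.8
eef_pos: [0.6612, 0.0879, 0.177]
orientation: [0.012, 3.127, 0.008]
contact_force: [0.4, -0.6, -1.3]
opening: 0.032
t: 28.97
eef_pos: [0.6602, 0.0871, 0.1749]
orientation: [0.015, 3.13, 0.008]
contact_force: [-0.4, 0.6, -1.6]
opening: 0.032
t28.97 p [0.6602 0.0871 0.1749] F [-0.4  0.6 -1.6] op 0.0320
shift [-0.0028, 0.0025, 0.1273] turn [0.006, 0.011, -0.008] rows~3.1 | at [0.6597 0.0883 0.1753] a0 89.5 j6->-1.61 t29.0
```

View pics/w32.png

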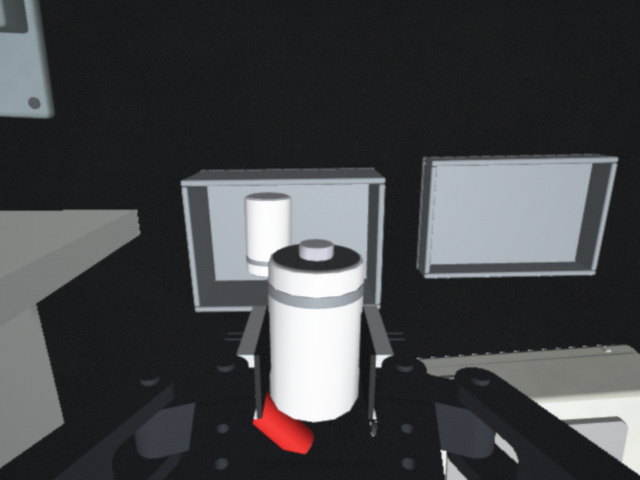

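```bash
python3 -c "
from h import *
print(ray('wrist',292,230,.02).round(3),ray('wrist',245,230,.02).round(3),ray('wrist',367,185,.055).round(3),ray('wrist',190,185,.055).round(3))"
```

```text
[0.663 0.072 0.02 ] [0.662 0.037 0.02 ] [0.624 0.122 0.055] [0.623 0.009 0.055]
```

```bash
python3 -m creep '[[0.2,[-0.003,0.004,0.04],[0.006,0.011,-0.008]],[0.2,[-0.003,0.004,0.08],[0.006,0.011,-0.008]],[0.2,[-0.003,0.004,0.11],[0.006,0.011,-0.008]],[0.2,[-0.003,0.004,0.118],[0.006,0.011,-0.008]],[0.2,[-0.003,0.004,0.118],[0.006,0.011,-0.008]]]'
python3 -m creep '[[0.5,[0,0,0],[0,0,0]],[0.5,[0,0,0],[0,0,0]],[0.5,[0,0,-0.02],[0,0,0]],[0.5,[0,0,-0.06],[0,0,0]],[0.6,[0,0,-0.1],[0,0,0]],[0.6,[0,0,-0.12],[0,0,0]]]'
python3 -c "
from h import *
st();snap('wrist','w33.png');go(.42,.2,.17,60)"
```

```text
t: 29.43
eef_pos: [0.6609, 0.0946, 0.0543]
orientation: [0.003, -3.135, 0.0]
contact_force: [-0.4, -0.1, -1.2]
opening: 0.032
t: 29.93
eef_pos: [0.6649, 0.0948, 0.1834]
orientation: [-0.003, 3.136, -0.001]
contact_force: [0.8, 0.2, 0.4]
opening: 0.0513
t29.93 p [0.6649 0.0948 0.1834] F [0.8 0.2 0.4] op 0.0513
shift [0.2468, 0.1057, 0.0142] turn [0.003, 0.012, 0.526] rows~6.4 | at [0.6668 0.0948 0.1871] a0 90.1 j6->-1.07 t30.0
```

View pics/w33.png

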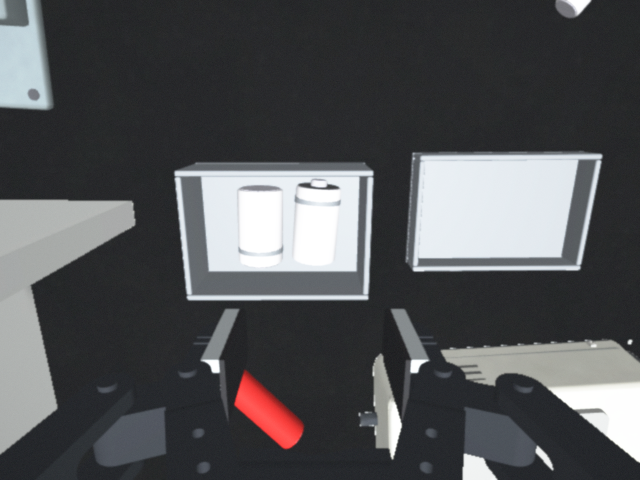

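```bash
python3 -m creep '[[0.6,[0.038,0.015,0],[0,0,0.1]],[0.6,[0.076,0.03,0],[0,0,0.2]],[0.6,[0.114,0.045,0],[0,0,0.3]],[0.6,[0.15,0.06,0],[0,0,0.4]],[0.6,[0.188,0.08,0],[0,0,0.5]],[0.6,[0.22,0.095,0.01],[0,0,0.526]],[0.6,[0.247,0.106,0.014],[0,0.01,0.526]],[0.6,[0.247,0.106,0.014],[0,0.01,0.526]]]'
python3 -m creep '[[0.6,[0,0,0],[0,0,0]],[0.6,[0,0,0],[0,0,0]]]'
python3 -c "
from h import *
st();cell('slim_cell_1',.009,fn='w34.png');st()"
```

```text
t: 30.65
eef_pos: [0.4155, 0.202, 0.1703]
orientation: [0.808, 3.036, 0.005]
contact_force: [1.3, -0.5, 0.2]
opening: 0.0516
t: 30.82
eef_pos: [0.4163, 0.2024, 0.1722]
orientation: [0.806, 3.033, 0.007]
contact_force: [0.4, 0.1, -0.4]
opening: 0.0518
t30.82 p [0.4163 0.2024 0.1722] F [ 0.4  0.1 -0.4] op 0.0518
slim_cell_1 p0.95 px [455. 249.] ends [[467.0, 203.0], [443.0, 295.0]] ctr [0.4888 0.2866 0.009 ] len 0.076 axis deg -38.6
slim_cell_1 p0.93 px [239. 295.] ends [[225.0, 253.0], [254.0, 337.0]] ctr [0.4379 0.1206 0.009 ] len 0.076 axis deg -14.9
t30.92 p [0.417  0.2019 0.1717] F [-0.6 -0.6 -0.1] op 0.0512
```

View pics/w34.png

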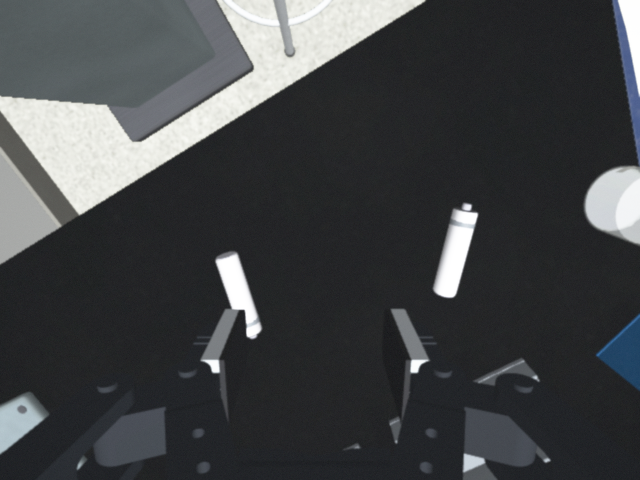

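```bash
python3 -c "
from h import *
go(.4885,.287,.085,51.4)"
```

```text
shift [-0.0195, 0.109, 0.0872] turn [0.005, 0.001, 0.153] rows~3.4 | at [0.417  0.2019 0.1717] a0 60.2 j6->-0.69 t30.9
```

```bash
python3 -m creep '[[0.5,[-0.01,0.04,0.02],[0,0,0.15]],[0.5,[-0.0195,0.08,0.05],[0,0,0.15]],[0.5,[-0.0195,0.109,0.07],[0,0,0.15]],[0.5,[-0.0195,0.109,0.087],[0,0,0.15]],[0.5,[-0.0195,0.109,0.087],[0,0,0.15]],[0.5,[-0.0195,0.109,0.087],[0,0,0.15]]]'
python3 -c "
from h import *
st();cell('slim_cell_1',.009,fn='w35.png');st();go(.4885,.287,.004,51.4)"
```

```text
t: 31.42
eef_pos: [0.4885, 0.2865, 0.0841]
orientation: [1.035, 2.966, 0.004]
contact_force: [0.5, 1.2, -0.1]
opening: 0.0431
t31.42 p [0.4885 0.2865 0.0841] F [ 0.5  1.2 -0.1] op 0.0431
slim_cell_1 p0.78 px [ 43. 356.] ends [[9.0, 309.0], [77.0, 403.0]] ctr [0.4351 0.12   0.009 ] len 0.070 axis deg -14.6
slim_cell_1 p0.58 px [316. 260.] ends [[316.0, 195.0], [316.0, 326.0]] ctr [0.4902 0.2858 0.009 ] len 0.078 axis deg -38.4
t31.52 p [0.4895 0.2866 0.0865] F [ 0.5 -0.3  0.3] op 0.0426
shift [0.0012, -0.0009, 0.0825] turn [0.006, 0.002, 0.002] rows~2.0 | at [0.4895 0.2866 0.0865] a0 51.5 j6->-0.57 t31.5
```

View pics/w35.png

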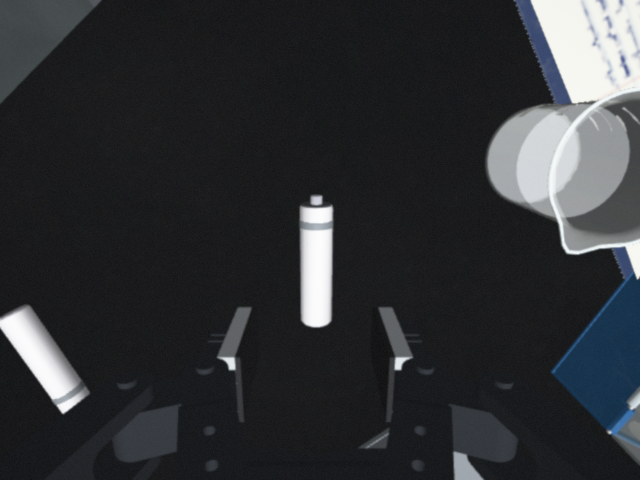

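```bash
python3 -m creep '[[0.5,[0.001,-0.0005,0.04],[0,0,0]],[0.5,[0.001,-0.0005,0.07],[0,0,0]],[0.5,[0.001,-0.0005,0.082],[0,0,0]],[0.5,[0.001,-0.0005,0.082],[0,0,0]],[0,[0.001,-0.0005,0.082],[0,0,0]],[0,[0.001,-0.0005,0.082],[0,0,0]],[0,[0.001,-0.0005,0.082],[0,0,0]],[0,[0.001,-0.0005,0.082],[0,0,0]]]' 50
python3 -m creep '[[0,[0,0,-0.04],[0,0,0]],[0,[0,0,-0.08],[0,0,0]],[0,[0,0,-0.12],[0,0,0]],[0,[0,0,-0.12],[0,0,0]]]'
python3 -c "
from h import *
st();snap('wrist','w36.png');go(.638,.24,.14,0)"
```

```text
t: 32.18
eef_pos: [0.4909, 0.2877, 0.0072]
orientation: [1.033, 2.959, 0.013]
contact_force: [-1.4, 0.0, 6.6]
opening: 0.0159
t: 32.52
eef_pos: [0.4954, 0.2893, 0.1376]
orientation: [1.027, 2.945, 0.03]
contact_force: [1.7, 0.5, 0.8]
opening: 0.0157
t32.52 p [0.4954 0.2893 0.1376] F [1.7 0.5 0.8] op 0.0157
shift [-0.1433, 0.0519, -0.0034] turn [0.025, 0.001, 0.899] rows~7.2 | at [0.4936 0.2886 0.1338] a0 51.5 j6->0.33 t32.6
```

View pics/w36.png

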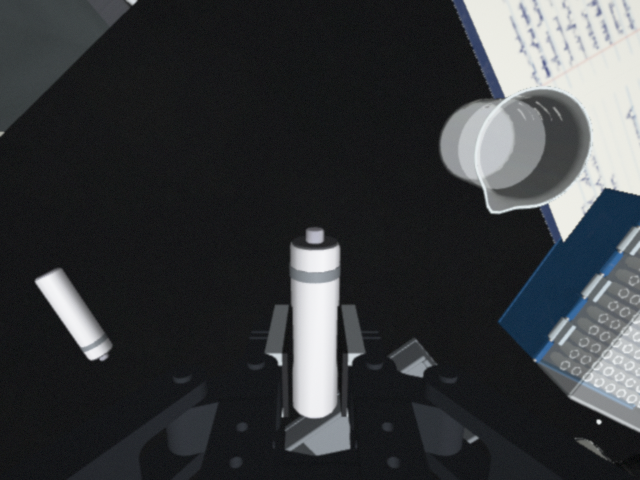

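```bash
python3 -m creep '[[0,[-0.018,0.006,-0.01],[0.025,0,0.9]],[0,[-0.036,0.013,-0.01],[0.025,0,0.9]],[0,[-0.054,0.019,-0.01],[0.025,0,0.9]],[0,[-0.072,0.026,-0.01],[0.025,0,0.9]],[0,[-0.09,0.033,-0.01],[0.025,0,0.9]],[0,[-0.108,0.04,-0.01],[0.025,0,0.9]],[0,[-0.126,0.046,-0.01],[0.025,0,0.9]],[0,[-0.143,0.052,-0.01],[0.025,0,0.9]]]'
python3 -m creep '[[0,[0,0,0],[0,0,0]],[0,[0,0,0],[0,0,0]]]'
python3 -c "
from h import *
st();snap('wrist','w37.png');go(.638,.24,.035,0)
for d in manip.search_frame('wrist','low_tray'): print(d)"
```

```text
t: 33.23
eef_pos: [0.6379, 0.2397, 0.1452]
orientation: [2.227, 2.215, -0.004]
contact_force: [0.4, 0.3, -0.0]
opening: 0.0162
t: 33.4
eef_pos: [0.6374, 0.2392, 0.1437]
orientation: [-2.227, -2.214, 0.007]
contact_force: [-0.8, -0.2, -0.3]
opening: 0.0162
t33.40 p [0.6374 0.2392 0.1437] F [-0.8 -0.2 -0.3] op 0.0162
shift [0.0006, 0.0017, 0.1088] turn [-0.004, 0.002, -0.005] rows~2.6 | at [0.6368 0.2396 0.1438] a0 -0.3 j6->0.19 t33.5
{'bbox': [271.9, 142.2, 414.9, 332.6], 'p': 0.68}
```

View pics/w37.png

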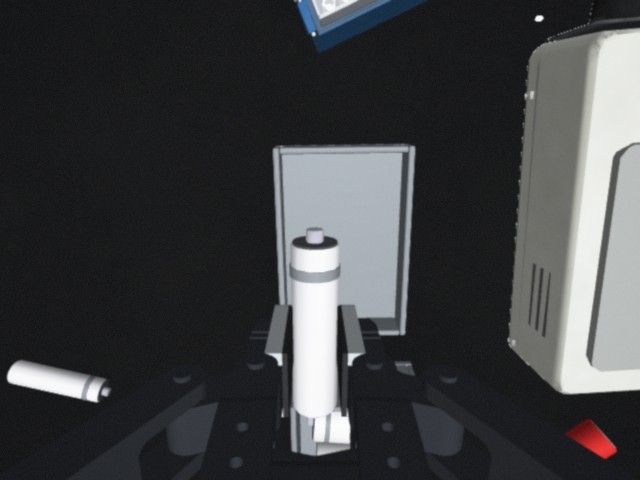

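```bash
python3 -c "
from h import *
print([ray('wrist',u,v,.026).round(3) for u,v in ((278,150),(411,150),(404,333),(278,333))])"
```

```text
[array([0.613, 0.298, 0.026]), array([0.696, 0.298, 0.026]), array([0.699, 0.172, 0.026]), array([0.61 , 0.172, 0.026])]
```

```bash
python3 -m creep '[[0,[-0.003,0.002,0.04],[0,0,0]],[0,[-0.003,0.002,0.08],[0,0,0]],[0,[-0.003,0.002,0.105],[0,0,0]],[0,[-0.003,0.002,0.114],[0,0,0]],[0,[-0.003,0.002,0.114],[0,0,0]],[0.35,[-0.003,0.002,0.114],[0,0,0]],[0.35,[-0.003,0.002,0.114],[0,0,0]],[0.35,[-0.003,0.002,0.114],[0,0,0]]]'
python3 -m creep '[[0.35,[0,0,-0.04],[0,0,0]],[0.5,[0,0,-0.08],[0,0,0]],[0.5,[0,0,-0.12],[0,0,0]],[0.5,[0,0,-0.13],[0,0,0]],[0.5,[0,0,-0.13],[0,0,0]]]'
python3 -c "
from h import *
st();snap('wrist','w38.png');go(.436,.12,.16,75)"
```

```text
t: 34.17
eef_pos: [0.6401, 0.2372, 0.0333]
orientation: [2.225, 2.216, 0.0]
contact_force: [-0.4, -0.4, -0.4]
opening: 0.03
t: 34.58
eef_pos: [0.6438, 0.2383, 0.1715]
orientation: [2.219, 2.211, 0.018]
contact_force: [0.3, -0.1, 0.4]
opening: 0.0426
t34.58 p [0.6438 0.2383 0.1715] F [ 0.3 -0.1  0.4] op 0.0426
shift [-0.1187, -0.2055, 0.0059] turn [0.008, 0.005, -1.313] rows~10.5 | at [0.6419 0.2378 0.1677] a0 -0.2 j6->-1.12 t34.6
```

View pics/w38.png

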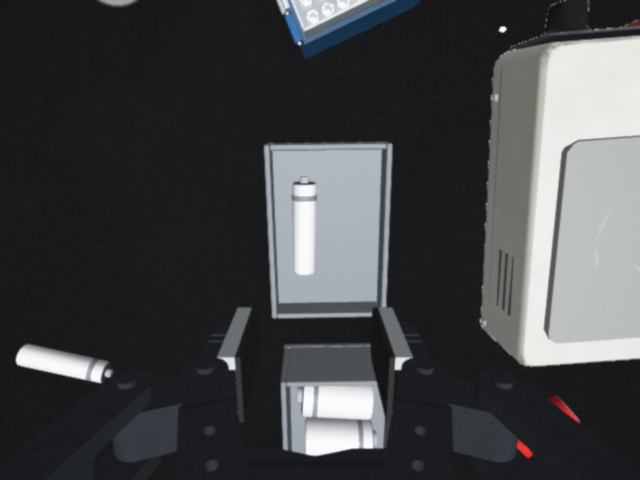

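```bash
python3 -m creep '[[0.5,[-0.012,-0.03,0],[0,0,-1.31]],[0.5,[-0.024,-0.06,0],[0,0,-1.31]],[0.5,[-0.036,-0.09,0],[0,0,-1.31]],[0.5,[-0.05,-0.12,0],[0,0,-1.31]],[0.5,[-0.07,-0.15,0],[0,0,-1.31]],[0.5,[-0.09,-0.18,0],[0,0,-1.31]],[0.5,[-0.11,-0.2,0],[0,0,-1.31]],[0.5,[-0.118,-0.205,0],[0,0,-1.31]]]'
python3 -c "
from h import *
go(.436,.12,.12,75)"
```

```text
t: 35.3
eef_pos: [0.4323, 0.1195, 0.1635]
orientation: [0.881, 3.013, -0.001]
contact_force: [-0.3, 1.2, 0.3]
opening: 0.0426
shift [-0.0027, 0.0024, 0.0435] turn [-0.0, 0.003, -0.307] rows~2.5 | at [0.4323 0.1195 0.1635] a0 57.4 j6->-1.29 t35.3
```

```bash
python3 -m creep '[[0.5,[-0.002,0.002,0.03],[0,0,-0.307]],[0.5,[-0.002,0.002,0.06],[0,0,-0.307]],[0.5,[-0.002,0.002,0.08],[0,0,-0.307]],[0.5,[-0.002,0.002,0.08],[0,0,-0.307]],[0.5,[-0.002,0.002,0.08],[0,0,-0.307]]]'
python3 -c "
from h import *
st();cell('slim_cell_1',.009,fn='w39.png');st();go(.436,.12,.004,75)"
```

```text
t: 35.72
eef_pos: [0.4336, 0.1199, 0.0819]
orientation: [-0.413, -3.112, 0.003]
contact_force: [0.2, -0.6, 0.9]
opening: 0.0426
t35.72 p [0.4336 0.1199 0.0819] F [ 0.2 -0.6  0.9] op 0.0426
slim_cell_1 p0.83 px [320. 268.] ends [[320.0, 204.0], [320.0, 331.0]] ctr [0.4398 0.1207 0.009 ] len 0.076 axis deg -14.9
slim_cell_1 p0.19 px [ 13. 423.] ends [[13.0, 386.0], [13.0, 460.0]] ctr [ 0.4895 -0.0945  0.009 ] len 0.058 axis deg -27.3
t35.82 p [0.436  0.12   0.0844] F [-0.3 -0.3 -0.1] op 0.0427
shift [0.0003, -0.0, 0.0804] turn [-0.0, 0.004, -0.002] rows~1.9 | at [0.436  0.12   0.0844] a0 74.9 j6->-1.29 t35.8
```

View pics/w39.png

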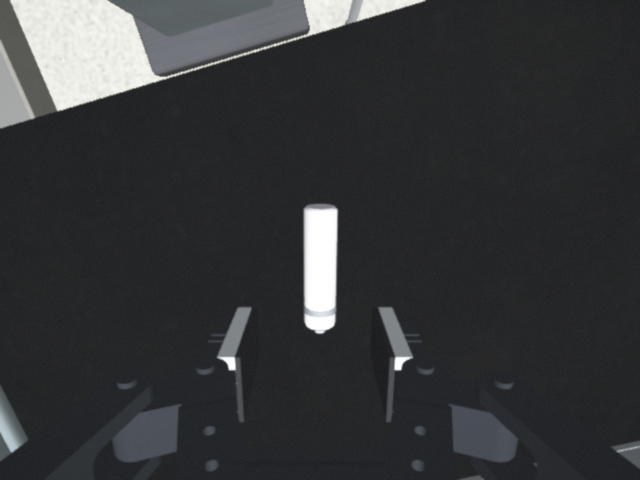

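```bash
python3 -m creep '[[0.5,[0,0.001,0.04],[0,0,0]],[0.5,[0,0.001,0.07],[0,0,0]],[0.5,[0,0.001,0.08],[0,0,0]],[0.5,[0,0.001,0.08],[0,0,0]],[0,[0,0.001,0.08],[0,0,0]],[0,[0,0.001,0.08],[0,0,0]],[0,[0,0.001,0.08],[0,0,0]],[0,[0,0.001,0.08],[0,0,0]]]' 50
python3 -m creep '[[0,[0,0,-0.04],[0,0,0]],[0,[0,0,-0.08],[0,0,0]],[0,[0,0,-0.12],[0,0,0]],[0,[0,0,-0.14],[0,0,0]],[0,[0,0,-0.14],[0,0,0]]]'
python3 -c "
from h import *
st();go(.672,.236,.15,0)"
```

```text
t: 36.48
eef_pos: [0.4386, 0.121, 0.0067]
orientation: [0.412, 3.106, -0.0]
contact_force: [-0.6, 0.1, 7.2]
opening: 0.0161
t: 36.9
eef_pos: [0.4416, 0.1214, 0.1536]
orientation: [0.41, 3.093, 0.003]
contact_force: [0.8, -0.3, -0.1]
opening: 0.0159
t36.90 p [0.4416 0.1214 0.1536] F [ 0.8 -0.3 -0.1] op 0.0159
shift [-0.1925, 0.1706, 0.0084] turn [0.018, 0.015, 1.307] rows~10.5 | at [0.4416 0.1214 0.1536] a0 74.9 j6->0.02 t36.9
```

```bash
python3 -m creep '[[0,[-0.024,0.021,0],[0,0,1.3]],[0,[-0.048,0.042,0],[0,0,1.3]],[0,[-0.072,0.063,0],[0,0,1.3]],[0,[-0.096,0.085,0],[0,0,1.3]],[0,[-0.12,0.106,0],[0,0,1.3]],[0,[-0.145,0.128,0],[0,0,1.3]],[0,[-0.17,0.15,0],[0,0,1.3]],[0,[-0.192,0.17,0],[0,0,1.3]]]'
python3 -c "
from h import *
go(.672,.236,.15,0)"
```

```text
t: 37.57
eef_pos: [0.6723, 0.2363, 0.1574]
orientation: [1.855, 2.518, 0.017]
contact_force: [1.2, -0.9, -0.5]
opening: 0.0159
shift [-0.0002, -0.0005, 0.0074] turn [0.018, 0.002, 0.301] rows~2.4 | at [0.6723 0.2363 0.1574] a0 17.3 j6->0.18 t37.6
```

```bash
python3 -m creep '[[0,[0,0,0.007],[0.018,0.002,0.3]],[0,[0,0,0.007],[0.018,0.002,0.3]],[0,[0,0,0.007],[0.018,0.002,0.3]],[0,[0,0,0.007],[0.018,0.002,0.3]],[0,[0,0,0.007],[0.018,0.002,0.3]]]'
python3 -c "
from h import *
st();snap('wrist','w40.png');go(.670,.236,.032,0)"
```

```text
t: 37.98
eef_pos: [0.672, 0.2362, 0.1497]
orientation: [-2.218, -2.224, 0.002]
contact_force: [-0.3, 0.3, -0.5]
opening: 0.0161
t37.98 p [0.672  0.2362 0.1497] F [-0.3  0.3 -0.5] op 0.0161
shift [-0.0002, -0.002, 0.118] turn [-0.001, 0.0, 0.003] rows~2.8 | at [0.6721 0.2363 0.15  ] a0 0.2 j6->0.18 t38.0
```

View pics/w40.png

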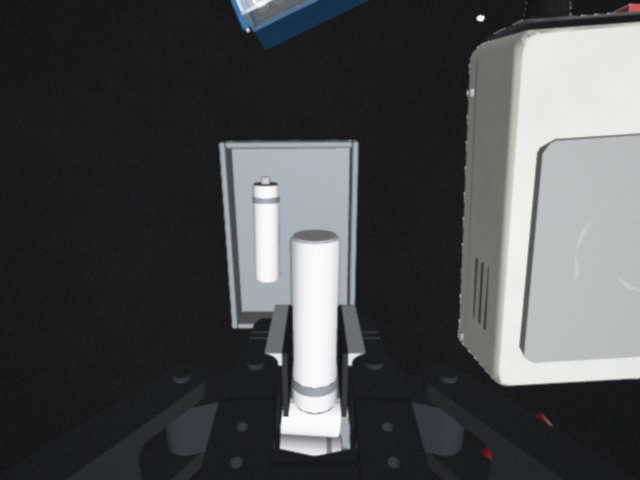

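```bash
python3 -m creep '[[0,[0,-0.001,0.04],[0,0,0]],[0,[0,-0.001,0.08],[0,0,0]],[0,[0,-0.001,0.11],[0,0,0]],[0,[0,-0.001,0.117],[0,0,0]],[0,[0,-0.001,0.117],[0,0,0]],[0.35,[0,-0.001,0.117],[0,0,0]],[0.35,[0,-0.001,0.117],[0,0,0]],[0.35,[0,-0.001,0.117],[0,0,0]]]'
python3 -m creep '[[0.35,[0,0,-0.04],[0,0,0]],[0.5,[0,0,-0.08],[0,0,0]],[0.5,[0,0,-0.12],[0,0,0]],[0.5,[0.02,-0.04,-0.16],[0,0,0]],[0.5,[0.02,-0.07,-0.18],[0,0,0]],[0.5,[0.02,-0.07,-0.18],[0,0,0]]]'
python3 -c "
from h import *
st();snap('wrist','w41.png');snap('scene','sc41.png');snap('side','s41.png')
a=cv2.imread('pics/sc41.png')[150:390,220:440]; cv2.imwrite('pics/sc41c.png',cv2.resize(a,None,fx=2.5,fy=2.5,interpolation=2)[:600])
a=cv2.imread('pics/s41.png')[195:405,120:480]; cv2.imwrite('pics/s41c.png',cv2.resize(a,None,fx=2.2,fy=2.2,interpolation=2))"
```

```text
t: 38.7
eef_pos: [0.6733, 0.2366, 0.0366]
orientation: [2.216, 2.222, 0.006]
contact_force: [1.2, -0.4, -0.3]
opening: 0.0299
t: 39.2
eef_pos: [0.6022, 0.2582, 0.2243]
orientation: [2.21, 2.221, 0.02]
contact_force: [-0.2, -0.6, 1.0]
opening: 0.043
t39.20 p [0.6022 0.2582 0.2243] F [-0.2 -0.6  1. ] op 0.0430
```

View pics/w41.png

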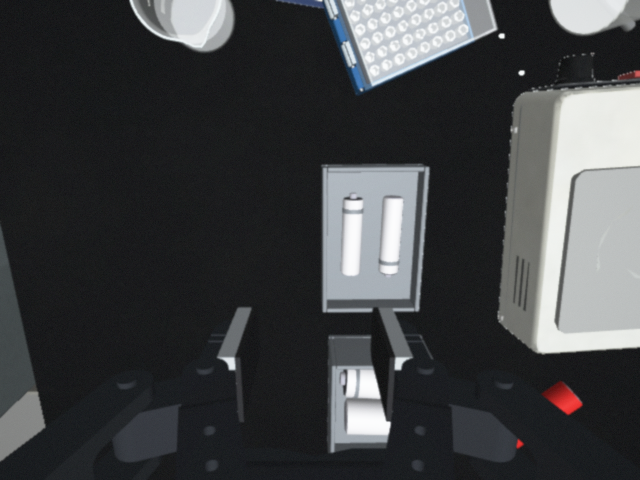

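View pics/sc41c.png

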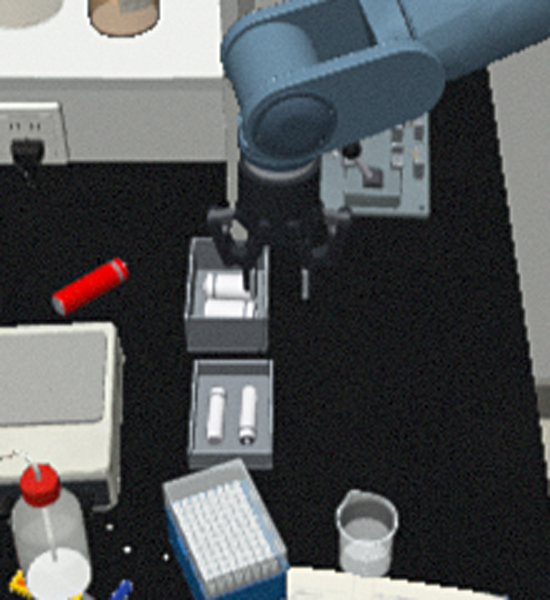

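View pics/s41c.png

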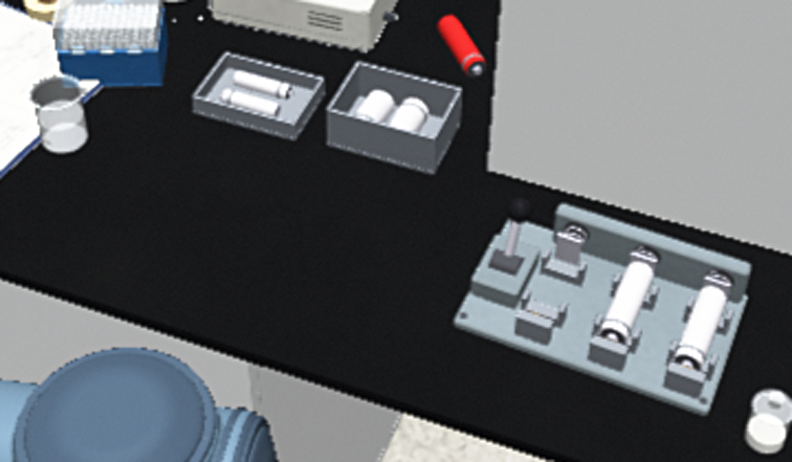

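```bash
python3 - <<'E'
import cv2
for f in('w14','w20'):
    a=cv2.imread(f'pics/{f}.png'); b=cv2.resize(a[165:235,250:390],None,fx=5,fy=5,interpolation=2); cv2.imwrite(f'pics/{f}c.png',b)
a=cv2.vconcat([cv2.imread('pics/w14c.png')[:290],cv2.imread('pics/w20c.png')[:290]]); cv2.imwrite('pics/cmp.png',a)
E
```

```text
(no output)
```

View pics/cmp.png

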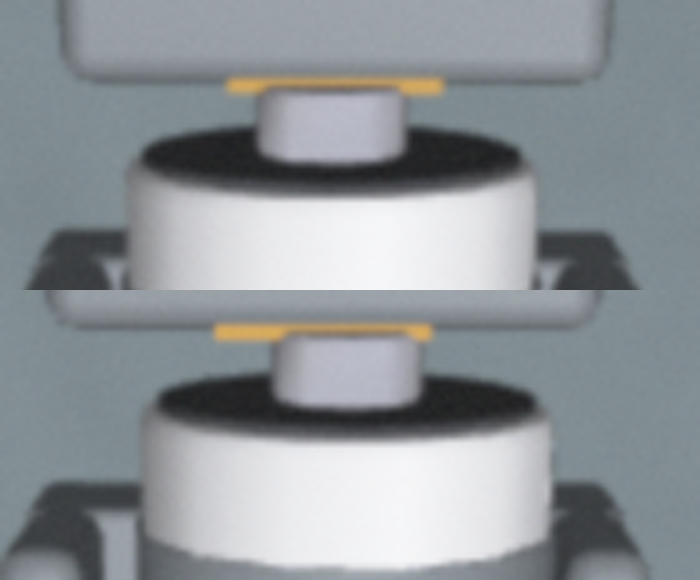

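```bash
python3 -m creep '[[0.5,[0,0,0],[0,0,0]],[0.5,[0,0,0],[0,0,0]],[0.5,[0,0,0],[0,0,0]]]'; python3 -c "
from h import *
st();print(manip.close_job())"
```

```text
t: 39.6
eef_pos: [0.6032, 0.256, 0.2167]
orientation: [2.215, 2.221, 0.008]
contact_force: [-0.8, 0.1, -0.5]
opening: 0.0424
t39.60 p [0.6032 0.256  0.2167] F [-0.8  0.1 -0.5] op 0.0424
the job is handed in; nothing more can be done
None
```

I pushed the lever to off, then seated both long cells that were present, in bays 2 and 1. I then pushed the lever back to on, put both stubby cells in the deep bin and laid both slim cells flat in the low tray. I handed the job in at about 40 s; no verdict is reported.

**Last checks**
- **Long cells:** In the pictures both buttons bear on the fixed contacts and the two cells look alike against the end walls. The bay 2 cell met its saddles at the expected height. I did not read a contact force for the bay 1 cell, so its height rests on the pictures. It sits about 1.5–2 mm off centre across the bay, within the 5 mm allowed.
- **Lever:** It met its stop and shows on.
- **Loose cells:** Both stubby cells are in the bin and both slim cells lie flat in the tray. One slim cell was knocked aside during the run and was found again before I grasped it.
- **Left alone:** The beaker, the weighing bottle and the red look-alike show no movement in the pictures, and the arm hung free at hand-in.
- **Disagreement:** The first fit of the charger's position from a far view was about 3 mm off from the close views. I used the close views.
- **Not found:** I saw no third long cell in any camera view.

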